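Turn a wrongly loaded coupler cassette and lever it home

TASK

The blue coupler cassette has been pushed into its dock the wrong way round. Swing both red-knobbed ejector levers right out to pry it free, draw it out along the rails, turn it end for end, slide it back in with the steel tips leading, and swing both levers inward until it is seated firmly against the sprung seal face. Let go of it all, and leave everything else on the bench where it is.

Things in the scene. Friction and masses are not known exactly. Their poses are not given: they have to be found in the camera images.
- dock: Fixed steel dock, base plate 340 x 190 x 12 mm (x -200 to +140 mm), its top, on which the cassette slides, at z = 12 mm. Origin under the midpoint between the two lever pivots; +x is the way the cassette slides in, +y left. The levers lie on top at z = 47 to 59 mm. When lifting or lowering the cassette keep its whole plate at x below -45 mm, clear of the lever forks.
- mouth (a point): Mouth of the guide rails: centre line, on the base plate's top, dock x = -10 mm. Rail walls: inner faces 62 mm to either side, z to 33 mm, from here 110 mm inward; yellow lead-ins flare about 10 mm a side over the 26 mm before. From 20 mm past here lips overhang the cassette's edges (from 55 mm off the centre line outward, undersides z = 27 mm): there it can only slide.
- rib_end (a point): Nominal near end (dock x = +53 mm) of the yellow key rib, 26 mm wide, z 12 to 30 mm, on the centre line: a solid cassette end stops at it, the slotted end passes over. The free seal face is 27 mm beyond. Rib and face together really sit up to 4 mm nearer or deeper than this point tells, so feel for the end.
- pivot_l (a point): Left lever's pivot, at dock (0, +80) mm. At the pivot is a fork that takes the cassette's left pin: swinging the lever inward its rear prong carries the pin in (dock +x); outward its front prong pushes the pin out. With the lever right out (0.85 to 0.87) the pin passes the rear prong freely and meets the front prong at about dock x = -26 mm; from there the lever draws it in.
- pivot_r (a point): Right lever's pivot, at dock (0, -80) mm, mirror image of the left. Either lever may be swung first; if the cassette cocks in its 2 mm of side play and binds, work the two in turn. Pushing the cassette itself past the point where pins meet forks takes some 10 to 15 N; stop there and use the levers.
- knob_l (a point): Left lever's red knob: upright round post 24 mm in diameter, z = 48 to 98 mm above the bench; the point is on its axis at 77 mm. It lies 95 mm from the left pivot, on the robot's side.
- knob_r (a point): Right lever's red knob, the same, 95 mm from the right pivot.
- lever_l (a joint): Left lever angle, rad. 0: handle straight along dock -x; positive: knob outward; knob at dock (-95 cos q, 80 + 95 sin q) mm. Outer stop 0.87, inner limit -0.40. With the cassette bottomed it stops somewhere from +0.1 to -0.3. Stays where left; takes 2 N at the knob when idle, 5 to 12 N when moving the cassette and the other lever.
- lever_r (a joint): Right lever angle, rad, mirror image: positive is outward (dock -y); knob at dock (-95 cos q, -80 - 95 sin q) mm.
- face (a joint): Travel of the sprung black seal face at the dock's inner end: 0 when free, 0.010 m fully pressed back (cassette bottomed), about 0.6 N per mm. It pushes the cassette back out unless the levers hold it.
- tray_grip (a point): Centre of the blue cassette's orange square grip block, 28 x 28 mm, 38 mm high (graspable across x or y), 49 mm above the cassette's underside. Plate 150 x 120 x 12 mm centred below, 0.5 to 0.8 kg, balanced, slippery. +x: the slotted end (slot 36 wide, 45 mm deep) with four steel tips along x, which must lead into the dock; at the start it points out of it.
- tray_pin_l (a point): Black upright pin of the cassette, 10 mm in diameter, its top (this point) 54 mm above the underside; at cassette x = -13.5, y = +50 mm from the grip block's centre. Its twin is at y = -50 mm.
- elbow_mid (a point): Bystander: blue aluminium elbow, 85 mm, lying on the bench; leave it where it is.
- gauge_mid (a point): Bystander: chrome test gauge body, 68 mm in diameter; leave it where it is.
- mallet_mid (a point): Bystander: mallet with green faces and ash handle, 200 mm; leave it where it is.
- jar_mid (a point): Bystander: amber jar, 70 mm wide, 90 mm high; leave it where it is.
Things that resemble listed ones, but are neither listed nor needed, are in the scene too. What is shaped like the part that bears tray_grip but pink or turquoise is not meant.

How it is judged:
On the way, in this order (a step that is already met when the one before it is completed fails the run):
1. both levers swung right out, the cassette pried at least 6 mm back from where it was jammed and still lying in the dock the wrong way round (value of joint each of lever_l, lever_r above 0.75 rad and distance of tray_grip from where it was at the start of the episode above 0.006 m and x of tray_grip in the frame of dock above -0.075 m and z of tray_grip in the frame of dock below 0.07 m), for 0.1 s.
2. cassette drawn out of the rails, clear of the lips (x of tray_grip in the frame of dock below -0.085 m), for 0.1 s.
At the end, for the whole second after the job is handed in: The cassette lies flat in the rails with its tips leading, pressing the sprung seal face back by more than 6 mm of its 10 mm, both levers are swung in (under 0.25 rad), and all is at rest and released (value of joint face above 0.006 m and value of joint each of lever_l, lever_r below 0.25 rad and x of dock in the frame of tray_grip below 0 m and x of tray_grip in the frame of dock above 0.004 m and z of tray_grip in the frame of dock below 0.065 m and angle between the x axis of tray_grip and the x axis of dock, either way round below 0.06 rad and angle between tray_grip's own z axis and vertical below 0.05 rad and velocity of joint each of lever_l, lever_r below 0.05 rad/s and velocity of joint face between -0.01 and 0.01 m/s); the robot touches nothing.
It fails at once if a bystander (elbow, gauge, mallet or jar) is moved more than 20 mm (distance of any of elbow_mid, gauge_mid, mallet_mid, jar_mid from where it was at the start of the episode above 0.02 m).
It also fails if it takes over 72 s, if anything falls off the work surface, if the arm or the gripper's body presses on something with over 40 N, if the wrist force passes 120 N, or if a joint passes its speed limit or range.

ROBOT

A 6-joint arm with a two-finger parallel gripper is mounted at the origin on the work surface. World frame = base frame: x ahead of the robot, y to its left, z up, the work surface at z = 0. Lengths are in m, angles in rad, forces in N, time in s.
With the tool pointing down it reaches from about 0.225 to 0.875 m from the base axis. Payload 3.4 kg.
Tool frame: the origin (TCP) lies at the very end of the fingers, on their centre line; the grasp point (between the pads) lies manip.pinch_z behind it (manip.pinch_z is the distance from the TCP to the grasp point, in m); z points along the fingers, y is the direction in which the jaws open and shut (so a half turn about z gives the same grasp; the last joint's range is limited). The gripper opens to 85 mm and grips with 20 to 120 N. Pads are 22 mm wide; open, the fingers measure 114 mm over their backs; the gripper's body (76 mm by 85 mm) begins 54 mm behind the grasp point. The pads swing forward as they close: fully open they stand 13 mm farther back than shut.
Start: joints at [1.148, 0.276, 1.505, -0, 1.361, -0.121], TCP at [0.171, 0.549, 0.231] pointing down, gripper open.
Joint ranges: [-2.89, 2.89], [-0.75, 2.08], [0.22, 2.7], [-1.18, 4.32], [0.11, 2.71], [-2.7, 2.7]. Speed limits (rad/s): [2.57, 2.57, 3.14, 3.14, 3.14, 3.14].

INTERFACE

Orientations are given as a unit quaternion [w, x, y, z].
In Python, from rig import manip, imaging, workorder gives the robot as it stands.
- The arm moves only by the tool apply_moves, never from a script. Its argument "moves" is one flat list of numbers, 7 for each row, row after row: the finger opening in m, from 0 to 0.0854, then the shift along the tool's x, y, z in m, then the turn, a rotation vector about the tool's x, y, z in rad. In form: [jaw, tx, ty, tz, rx, ry, rz, jaw, tx, ty, tz, rx, ry, rz, ...]. A call has exactly 8 rows; each row shifts and turns the pose as measured when the row begins, along the tool's axes as they then stand; what a row does not reach is not made up. A row lasts 1/12 s, in which the tool goes at most 41.7 mm and 7.16 degrees, less where a joint would pass 70% of its speed; a pose out of reach is approached as far as the arm can. A call with a gripper value outside its range is refused whole. The fingers move at their own pace and stop on an object; "newtons" is the grip in N (left out, the last holds). Time passes only in rows, so rows that do not move let the fingers close, or fill a call up. It gives the time, the measured TCP pose, the force and the opening at its end, in the units of the state.
- manip.get_state(): the state, without advancing time (a new reading comes with each control period).
- imaging.get_image(name): name is "scene" or "side" or "wrist"; returns a dict with "image" (384x512x3 uint8, red, green, blue), "range_z" (384x512 float32, m along the optical axis (not along the pixel's ray), 0 where there is no reading), "fx", "fy", "cx", "cy" (pixels), "R" (3x3) and "t" (3): a world point X has camera coordinates R X + t. Camera axes: x right, y down, z forward; pixel columns grow to the right and rows downward; lengths in m; the calibration is good to about 2 mm. A picture is of the moment at which its call begins.
- workorder.sign_off(): hands the job in, once; it reports no verdict.
The state is a dict: "clock": time; "qpos": joint angles; "qd": joint speeds; "effort": joint torques, N m; "position": TCP position; "ee_rot": TCP orientation; "contact_force": force on the tool from outside, world axes, zero at the start; "moment": the same for the moment, N m; "width": finger opening in m.
Only numpy, scipy, OpenCV 4.12 (cv2) and the standard library are available. Lean on these libraries where they do the work, as an engineer would, in place of code of your own. Each camera call takes 0.05 s, during which the arm holds its last target.

## Working session

There is one attempt and no reset: what is moved stays moved. The work goes in short steps, Python scripts to look and compute and a tool call to move; the robot and the scene stay as the last step left them, time stands still between calls to the robot, and variables do not carry over. Pictures are saved under pics/ and viewed, and the job is handed in when it is done.

Besides the shell and the picture viewer there is one more tool, called after "Emit:" as name(argument=value, ...), one argument or row to a line, values as JSON. apply_moves: Moves the arm, as the interface text tells. Its arguments: {"type":"object","properties":{"moves":{"type":"array"},"newtons":{"type":"number"}},"required":["moves"]}

```bash
ls; mkdir -p pics
python3 - <<'E'
from rig import manip, imaging
import cv2,numpy as np
print(manip.get_state(), manip.pinch_z)
for n in ["scene","side"]:
    d=imaging.get_image(n)
    np.savez(f"pics/{n}0.npz",**d)
    print(n,d['fx'],d['fy'],d['cx'],d['cy'],d['R'],d['t'])
    cv2.imwrite(f"pics/{n}0.png",cv2.resize(d['image'][:,:,::-1],(800,600)))
E
```

```text
pics
{'clock': 0.0, 'qpos': array([ 1.14800861e+00,  2.76595827e-01,  1.50616367e+00, -7.12429888e-06,
        1.36069880e+00, -1.20990447e-01]), 'qd': array([ 0.00136005,  0.0007476 ,  0.00018258,  0.00145746, -0.00112095,
       -0.00068943]), 'effort': array([-2.70290970e-03, -4.16766000e+01, -2.45803839e+01, -2.57246420e-04,
        1.07433010e-02,  4.62036169e-06]), 'position': array([0.1706886 , 0.54851168, 0.23042708]), 'ee_rot': array([-2.47154793e-04,  1.50325813e-01,  9.88636070e-01, -8.99487322e-04]), 'contact_force': array([ 0.46504001, -0.89310601,  0.24728375]), 'moment': array([-0.03822171,  0.02663309, -0.00362964]), 'width': 0.0855733823355717} 0.0187
scene 354.58201923988685 354.58201923988685 253.991037674809 192.59798192164868 [[ 0.36646597  0.93041185  0.00604008]
 [ 0.78294898 -0.30486375 -0.54226285]
 [-0.50268638  0.20344995 -0.84018719]] [-0.27047931 -0.36355329  1.46527432]
side 451.69273510118757 451.69273510118757 256.02566007426435 194.24217008323342 [[-0.91397937 -0.4056336  -0.0101537 ]
 [-0.24025668  0.56117636 -0.79205923]
 [ 0.32698385 -0.7214863  -0.6103598 ]] [0.53384349 0.15187443 1.61439692]
```

View pics/scene0.png

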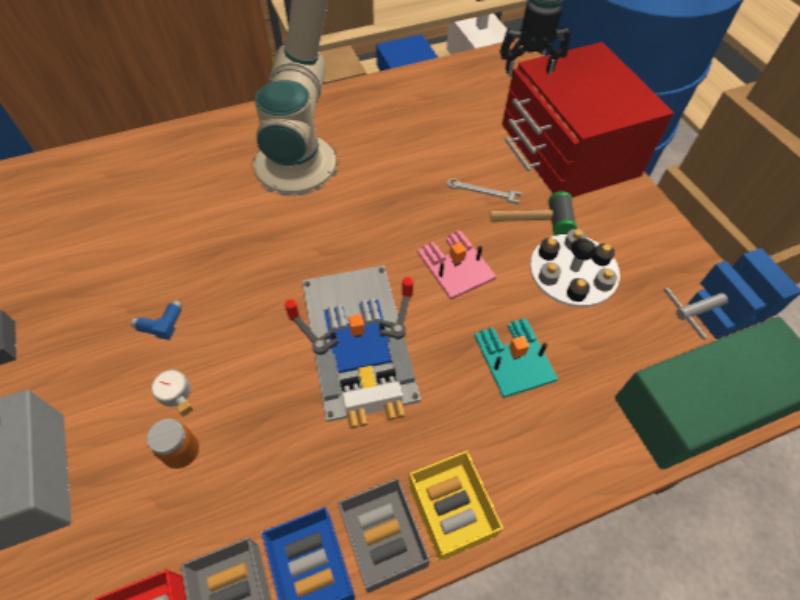

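View pics/side0.png

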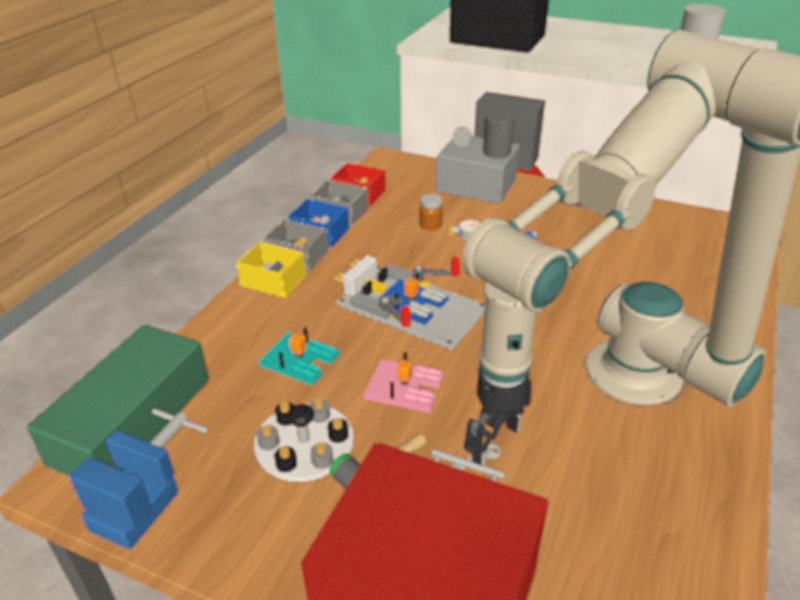

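The scene view shows the dock centred near (360,345)/800, its knobs at (291,309) and (407,286), and the orange grip at (356,324). I'll take measurements from an enlarged crop.

```bash
cat > h.py <<'E'
import numpy as np, cv2
from rig import manip, imaging
def ray(d,u,v,z):
    R,t=d['R'],d['t']; r=np.array([(u-d['cx'])/d['fx'],(v-d['cy'])/d['fy'],1.])
    c=-R.T@t; w=R.T@r
    return c+w*(z-c[2])/w[2]
def dep(d,us,vs):
    z=d['range_z'][vs,us]; ok=z>0; us,vs,z=us[ok],vs[ok],z[ok]
    P=np.stack([(us-d['cx'])/d['fx']*z,(vs-d['cy'])/d['fy']*z,z],1)
    return (P-d['t'])@d['R']
def comps(d,kind):
    h=cv2.cvtColor(d['image'],cv2.COLOR_RGB2HSV).astype(int); H,S,V=h[...,0],h[...,1],h[...,2]
    m={'red':((H<5)|(H>174))&(S>170)&(V>80),'orange':(H>=6)&(H<=14)&(S>200)&(V>180),'blue':(H>105)&(H<122)&(S>150)&(V>60)}[kind]
    n,l,s,c=cv2.connectedComponentsWithStats(m.astype(np.uint8))
    return [(s[i],c[i],l==i) for i in range(1,n) if s[i][4]>6]
def tri(da,pa,db,pb):
    A=[];B=[]
    for d,p in((da,pa),(db,pb)):
        R,t=d['R'],d['t']; w=R.T@np.array([(p[0]-d['cx'])/d['fx'],(p[1]-d['cy'])/d['fy'],1.]); w/=np.linalg.norm(w)
        M=np.eye(3)-np.outer(w,w); A.append(M);B.append(M@(-R.T@t))
    return np.linalg.solve(sum(A),sum(B))
E
python3 - <<'E'
from h import *
for n in ["scene","side"]:
    d=dict(np.load(f"pics/{n}0.npz"))
    for k in ['red','orange','blue']:
        for s,c,m in comps(d,k):
            v,u=np.nonzero(m);P=dep(d,u,v)
            if s[4]<900 and len(P): print(n,k,s,c.round(1),np.median(P,0).round(3),P[:,2].max().round(3))
    x0,y0,w,h=(180,160,100,120) if n=='scene' else (205,155,120,80)
    cv2.imwrite(f"pics/{n}0c.png",cv2.resize(d['image'][y0:y0+h,x0:x0+w,::-1],None,fx=5 if n=='scene' else 6,fy=5 if n=='scene' else 6,interpolation=cv2.INTER_CUBIC))
E
```

```text
scene red [326  57   7   7  16] [328.6  60. ] [0.102 0.569 0.136] 0.142
scene red [334  67  12  14  17] [339.5  73.2] [0.188 0.569 0.136] 0.14
scene red [324  69   7   8  17] [326.5  72.8] [0.104 0.569 0.078] 0.082
scene red [331  79  12  14  25] [336.4  85.6] [0.189 0.569 0.079] 0.082
scene red [347  84  20  22  60] [356.2  95. ] [0.32  0.57  0.133] 0.145
scene red [415  88   7  13  18] [418.1  93.7] [0.369 0.823 0.103] 0.129
scene red [258 177   6  13  69] [260.6 183.2] [0.528 0.105 0.089] 0.102
scene red [183 192   8  13  73] [186.5 197.3] [ 0.493 -0.133  0.09 ] 0.101
scene red [ 61 365  58  19 641] [ 96.1 376.2] [ 0.883 -0.484  0.04 ] 0.078
scene orange [289 157   9   5  24] [292.5 159.2] [0.461 0.251 0.067] 0.072
scene orange [224 202   8   7  45] [227.4 205.3] [ 0.562 -0.022  0.08 ] 0.084
scene orange [328 217   5   7  11] [329.7 220.3] [0.72  0.259 0.067] 0.069
scene blue [241  22  39  23 561] [257.9  33. ] [-1.043  0.733 -0.476] -0.462
scene blue [354  25   4   6  15] [355.7  27.3] [-0.399  1.065 -0.133] -0.119
scene blue [  0  70  21  32 365] [ 6.7 88.5] [-0.778 -0.838 -0.29
[... 629 characters left out ...]
9 470] [206.8 138.9] [ 0.94  -0.265  0.052] 0.081
side blue [247 180  15  18  81] [254.5 186.9] [ 0.61  -0.032  0.023] 0.067
side blue [266 189  20   7  38] [273.7 192.2] [ 0.526 -0.03   0.022] 0.027
side blue [264 201  12   6  28] [268.9 203.5] [0.509 0.046 0.024] 0.028
side blue [102 292   6   5  14] [104.4 294.1] [0.729 0.713 0.126] 0.137
side blue [ 91 312   3   7   8] [ 92. 315.] [0.729 0.773 0.101] 0.118
side blue [ 82 317   6   4   9] [ 84.4 319. ] [0.729 0.799 0.116] 0.124
side blue [ 84 317   7   9  13] [ 87.8 321.9] [0.73  0.791 0.095] 0.106
side blue [ 91 320   6  10  17] [ 93.6 324.8] [0.73  0.778 0.064] 0.091
side blue [ 98 327   2   5   7] [ 98.6 328.7] [0.74  0.762 0.019] 0.03
```

View pics/scene0c.png

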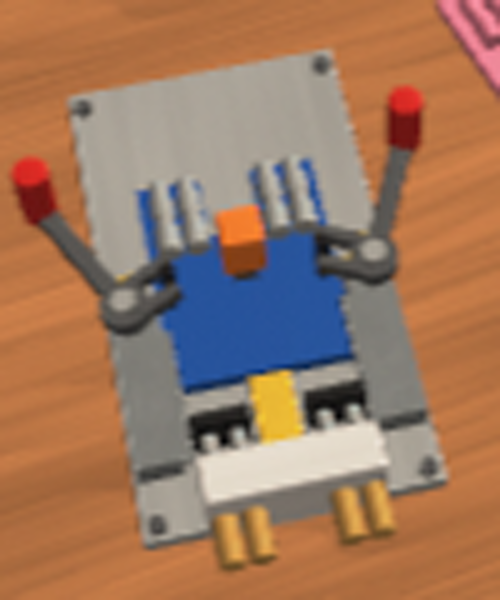

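View pics/side0c.png

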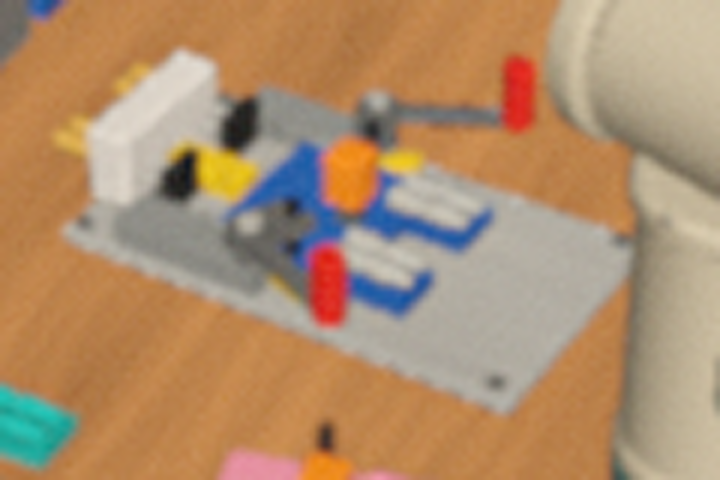

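Run:
```python
from h import *
d=dict(np.load("pics/scene0.npz")); e=dict(np.load("pics/side0.npz"))
f=lambda p,o,k:((p[0]+.5)/k-.5+o[0],(p[1]+.5)/k-.5+o[1])
def fit(model,W):
    model=np.array(model)/1000; W=np.array(W)
    mc,wc=model.mean(0),W.mean(0);U,S,Vt=np.linalg.svd((model-mc).T@(W-wc)); R=(U@Vt).T
    print('yaw',np.arctan2(R[1,0],R[0,0]),'org',wc-R@mc,'res mm',((W-wc-(model-mc)@R.T)*1000).round(1).tolist()); return R,wc-R@mc
W=[ray(d,*f(p,(180,160),5),.012)[:2] for p in [(333,50),(69,100),(446,482),(146,547)]]
M=[(-200,95),(-200,-95),(140,95),(140,-95)]
R,o=fit(M,W)
# bolts/pivot from scene: pivots tops ~z .062
for p in [(373,250),(124,300)]:
    w=ray(d,*f(p,(180,160),5),.062); print('piv',w,(R.T@(w[:2]-o))*1000)
ks={'l':[(260.6,183.2),(259.1,202.2)],'r':[(186.5,197.3),(290.8,170.)]}
for k in ks:
    w=tri(d,ks[k][0],e,ks[k][1]); q=R.T@(w[:2]-o)*1000; print(k,w,q,'ang',np.arctan2(abs(q[1])-80,-q[0]))
w=ray(d,*f((240,217),(180,160),5),.080);print('grip',w,R.T@(w[:2]-o)*1000)
W2=[ray(e,*f(p,(205,155),6),.012)[:2] for p in [(637,243),(508,412)]]
for w in W2: print('side',R.T@(w[:2]-o)*1000)
```

```text
yaw -0.1489336079337689 org [ 0.5898753  -0.02353673] res mm [[0.3, 0.4], [2.1, -0.1], [-1.6, -1.7], [-0.7, 1.5]]
piv [0.59775622 0.05557744 0.062     ] [-3.94556671 79.407771  ]
piv [ 0.5748882  -0.10199486  0.062     ] [ -3.17928972 -79.81342862]
l [0.52080658 0.10963518 0.07523491] [-88.06464507 121.44902139] ang 0.4399061272151827
r [ 0.4863434  -0.13109792  0.07588249] [ -86.42546737 -121.7329153 ] ang 0.44985603469622126
grip [ 0.55471559 -0.01754484  0.08      ] [-35.65958475   0.70843529]
side [-195.26374068  -90.03224161]
side [-205.2027611   102.71743726]
```

```bash
cat >> h.py <<'E'
from scipy.spatial.transform import Rotation as Ro
YAW=-.149; ORG=np.array([.5874,-.0232]); RD=np.array([[np.cos(YAW),-np.sin(YAW)],[np.sin(YAW),np.cos(YAW)]])
def d2w(x,y): return ORG+RD@np.array([x,y])/1000
def w2d(p): return RD.T@(np.array(p)[:2]-ORG)*1000
def pose():
    s=manip.get_state(); q=s['ee_rot']; return s,np.array(s['position']),Ro.from_quat([q[1],q[2],q[3],q[0]])
def show():
    s,p,R=pose(); y=R.as_matrix()[:,1]
    print('t',round(s['clock'],2),'p',p.round(4),'dock',w2d(p).round(1),'psi',np.arctan2(y[1],y[0]).round(3),'F',s['contact_force'].round(1),'M',s['moment'].round(2),'w',round(s['width'],4),'q',s['qpos'].round(2))
def Rpsi(psi): # tool y at yaw psi, z down
    y=np.array([np.cos(psi),np.sin(psi),0]);z=np.array([0,0,-1.]);return Ro.from_matrix(np.stack([np.cross(y,z),y,z],1))
def plan(wps,p=None,R=None):
    """wps: list of (x,y,z,psi,n)"""
    if p is None: _,p,R=pose()
    for x,y,z,psi,n in wps:
        T=np.array([x,y,z]);RT=Rpsi(psi); rv=(R.inv()*RT).as_rotvec()
        if abs(abs(rv[2])-np.pi)<.2: print('near pi turn')
        out=[]
        for i in range(n):
            a=i/n;Ri=R*Ro.from_rotvec(rv*a); dl=Ri.inv().apply((T-p)/n)
            out.append(list(dl.round(4))+list((rv/n).round(3)))
        print('->',(x,y,z,psi),'n',n,'step',np.linalg.norm((T-p)/n).round(4))
        for o in out: print('  ',[float(v) for v in o])
        p,R=T,RT
E
python3 - <<'E'
from h import *
show()
k=d2w(-85.5,121.3)
plan([(k[0],k[1],.16,.76,16)])
E
```

```text
t 0.1 p [0.1707 0.5486 0.2305] dock [-496.9  503.6] psi 1.269 F [0.9 0.6 0.3] M [0. 0. 0.] w 0.0853 q [ 1.15  0.28  1.51 -0.    1.36 -0.12]
-> (np.float64(0.5208542366420931), np.float64(0.1094484126520685), 0.16, 0.76) n 16 step 0.0354
   [-0.0291, -0.0197, 0.0044, -0.0, 0.0, 0.032]
   [-0.0297, -0.0188, 0.0044, -0.0, 0.0, 0.032]
   [-0.0302, -0.0178, 0.0044, -0.0, 0.0, 0.032]
   [-0.0308, -0.0168, 0.0044, -0.0, 0.0, 0.032]
   [-0.0313, -0.0158, 0.0044, -0.0, 0.0, 0.032]
   [-0.0318, -0.0148, 0.0044, -0.0, 0.0, 0.032]
   [-0.0323, -0.0138, 0.0044, -0.0, 0.0, 0.032]
   [-0.0327, -0.0128, 0.0044, -0.0, 0.0, 0.032]
   [-0.0331, -0.0117, 0.0044, -0.0, 0.0, 0.032]
   [-0.0334, -0.0107, 0.0044, -0.0, 0.0, 0.032]
   [-0.0338, -0.0096, 0.0044, -0.0, 0.0, 0.032]
   [-0.034, -0.0085, 0.0044, -0.0, 0.0, 0.032]
   [-0.0343, -0.0075, 0.0044, -0.0, 0.0, 0.032]
   [-0.0345, -0.0064, 0.0044, -0.0, 0.0, 0.032]
   [-0.0347, -0.0053, 0.0044, -0.0, 0.0, 0.032]
   [-0.0349, -0.0042, 0.0044, -0.0, 0.0, 0.032]
```

Emit:
apply_moves(
  moves=[0.05,-0.029,-0.02,0.004,0,0,0.032,0.05,-0.03,-0.019,0.004,0,0,0.032,0.05,-0.03,-0.018,0.004,0,0,0.032,0.05,-0.031,-0.017,0.004,0,0,0.032,0.05,-0.031,-0.016,0.004,0,0,0.032,0.05,-0.032,-0.015,0.004,0,0,0.032,0.05,-0.032,-0.014,0.004,0,0,0.032,0.05,-0.033,-0.013,0.004,0,0,0.032],
  newtons=20,
)

```text
clock: 0.77
position: [0.3456, 0.324, 0.1934]
ee_rot: [-0.002, 0.274, 0.962, -0.001]
contact_force: [0.8, -0.0, 0.2]
width: 0.0498
```

Run:
```python
from h import *
show()
k=d2w(-85.5,121.3)
plan([(k[0],k[1],.14,.76,10)])
```

```text
t 0.77 p [0.3456 0.324  0.1934] dock [-290.7  307.5] psi 1.015 F [ 0.8 -0.   0.2] M [-0.04  0.01  0.01] w 0.0498 q [ 0.6   0.15  1.77  0.    1.22 -0.41]
-> (np.float64(0.5208542366420931), np.float64(0.1094484126520685), 0.14, 0.76) n 10 step 0.0282
   [-0.0262, -0.009, 0.0053, -0.0, -0.0, 0.026]
   [-0.0265, -0.0083, 0.0053, -0.0, -0.0, 0.026]
   [-0.0267, -0.0076, 0.0053, -0.0, -0.0, 0.026]
   [-0.0268, -0.0069, 0.0053, -0.0, -0.0, 0.026]
   [-0.027, -0.0063, 0.0053, -0.0, -0.0, 0.026]
   [-0.0272, -0.0056, 0.0053, -0.0, -0.0, 0.026]
   [-0.0273, -0.0049, 0.0053, -0.0, -0.0, 0.026]
   [-0.0274, -0.0042, 0.0053, -0.0, -0.0, 0.026]
   [-0.0275, -0.0035, 0.0053, -0.0, -0.0, 0.026]
   [-0.0276, -0.0028, 0.0053, -0.0, -0.0, 0.026]
```

Emit:
apply_moves(
  moves=[0.05,-0.033,-0.011,0.006,0,0,0.032,0.05,-0.033,-0.01,0.006,0,0,0.032,0.05,-0.0335,-0.009,0.006,0,0,0.032,0.05,-0.034,-0.008,0.006,0,0,0.032,0.05,-0.034,-0.007,0.006,0,0,0.032,0.05,-0.034,-0.006,0.006,0,0,0.032,0.05,-0.0345,-0.005,0.006,0,0,0.032,0.05,-0.0345,-0.004,0.006,0,0,0.032],
)

```text
clock: 1.43
position: [0.5242, 0.0948, 0.1408]
ee_rot: [-0.004, 0.401, 0.916, -0.001]
contact_force: [0.1, -0.3, 0.5]
width: 0.05
```

Run:
```python
from h import *
show()
d=imaging.get_image("wrist"); np.savez("pics/w1.npz",**d)
cv2.imwrite("pics/w1.png",d['image'][:,:,::-1])
for s,c,m in comps(d,'red'):
    v,u=np.nonzero(m);P=dep(d,u,v); t=P[P[:,2]>.09]
    if s[4]>100 and len(t): print(s,c, 'top', t.mean(0), (t.min(0)+t.max(0))/2, w2d((t.min(0)+t.max(0))/2))
k=d2w(-85.5,121.3)
plan([(k[0],k[1],.062,.76,4)])
```

```text
t 1.43 p [0.5242 0.0948 0.1408] dock [-80.  107.3] psi 0.745 F [ 0.1 -0.3  0.5] M [ 0.02  0.02 -0.06] w 0.05 q [ 0.05  0.28  1.73  0.    1.13 -0.7 ]
[ 251  171   33   49 1323] [266.38624339 195.32199546] top [0.52071774 0.10685237 0.0975734 ] [0.52149412 0.10618383 0.09527064] [-84.3825847  118.16657533]
[ 34 328  34  31 159] [ 52.83018868 339.1572327 ] top [0.47341854 0.06003888 0.21241078] [0.4734064  0.06021101 0.21203272] [-125.11285841   65.56455148]
-> (np.float64(0.5208542366420931), np.float64(0.1094484126520685), 0.062, 0.76) n 4 step 0.0201
   [0.0051, 0.002, 0.0194, -0.001, 0.0, -0.005]
   [0.0051, 0.002, 0.0194, -0.001, 0.0, -0.005]
   [0.0051, 0.002, 0.0194, -0.001, 0.0, -0.005]
   [0.0051, 0.002, 0.0194, -0.001, 0.0, -0.005]
```

View pics/w1.png

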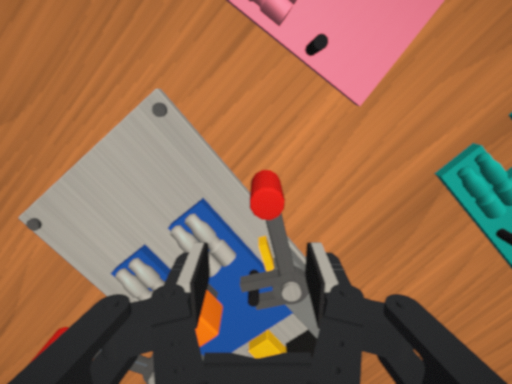

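Wrist view: left knob top at about (266,190), and it agrees with the first estimate to within 2 mm. I'll align, descend and close.

Emit:
apply_moves(
  moves=[0.05,0.01,0.0035,0,0,0,0,0.05,0.009,0.0035,0.004,0,0,0,0.05,0,0,0.025,0,0,0,0.05,0,0,0.025,0,0,0,0.05,0,0,0.022,0,0,0,0.02,0,0,0.003,0,0,0,0.02,0,0,0,0,0,0,0.02,0,0,0,0,0,0],
  newtons=25,
)

```text
clock: 2.15
position: [0.5177, 0.1127, 0.0568]
ee_rot: [-0.002, 0.402, 0.916, -0.003]
contact_force: [3.3, -5.4, -6.5]
width: 0.0235
```

```bash
cat >> h.py <<'E'
def knob(side,q,r=95):
    s=1 if side=='l' else -1
    return d2w(-r*np.cos(q),s*(80+r*np.sin(q)))
def qof(side,p):
    x,y=w2d(p); s=1 if side=='l' else -1
    return np.arctan2(s*y-80,-x), np.hypot(x,s*y-80)
E
python3 - <<'E'
from h import *
show(); s,p,R=pose(); print(qof('l',p))
plan([(*knob('l',q),p[2],.6,2) for q in (.55,.65,.75,.86)])
E
```

```text
t 2.15 p [0.5177 0.1127 0.0568] dock [-89.1 124.1] psi 0.743 F [ 3.3 -5.4 -6.5] M [-0.7  -0.69 -0.19] w 0.0235 q [ 0.09  0.37  1.85 -0.    0.93 -0.65]
(np.float64(0.45923520776545657), np.float64(99.39893972336218))
-> (np.float64(0.526554770815199), np.float64(0.11704159142421), np.float64(0.0567674970529104), 0.6) n 2 step 0.0049
   [-0.0014, 0.0047, -0.0, -0.004, -0.0, 0.071]
   [-0.0011, 0.0048, -0.0, -0.004, -0.0, 0.071]
-> (np.float64(0.5330206898356198), np.float64(0.12399620916733534), np.float64(0.0567674970529104), 0.6) n 2 step 0.0047
   [0.001, 0.0046, 0.0, 0.0, 0.0, 0.0]
   [0.001, 0.0046, 0.0, 0.0, 0.0, 0.0]
-> (np.float64(0.5401486094440578), np.float64(0.1302705680020912), np.float64(0.0567674970529104), 0.6) n 2 step 0.0047
   [0.0006, 0.0047, 0.0, 0.0, 0.0, 0.0]
   [0.0006, 0.0047, 0.0, 0.0, 0.0, 0.0]
-> (np.float64(0.5486687506682998), np.float64(0.13631205998674167), np.float64(0.0567674970529104), 0.6) n 2 step 0.0052
   [0.0001, 0.0052, 0.0, 0.0, 0.0, 0.0]
   [0.0001, 0.0052, 0.0, 0.0, 0.0, 0.0]
```

Emit:
apply_moves(
  moves=[0.02,0.001,0.005,0,0,0,0.05,0.02,0.001,0.005,0,0,0,0.05,0.02,0.001,0.005,0,0,0,0.05,0.02,0.001,0.005,0,0,0,0.05,0.02,0.001,0.005,0,0,0,0.05,0.02,0.001,0.005,0,0,0,0.05,0.02,0.001,0.005,0,0,0,0.05,0.02,0.001,0.005,0,0,0,0.05],
)

```text
clock: 2.82
position: [0.5462, 0.1394, 0.0567]
ee_rot: [0.003, 0.578, 0.816, -0.007]
contact_force: [1.7, -2.3, -8.4]
width: 0.0232
```

Run:
```python
from h import *
show(); s,p,R=pose(); print(qof('l',p))
```

```text
t 2.82 p [0.5462 0.1394 0.0567] dock [-64.9 154.7] psi 0.337 F [ 1.7 -2.3 -8.4] M [-0.01 -0.29  0.1 ] w 0.0232 q [ 0.14  0.41  1.77 -0.02  0.96 -0.19]
(np.float64(0.8556068012315676), np.float64(98.89793180108695))
```

Emit:
apply_moves(
  moves=[0.02,0.001,0.004,0,0,0,0.03,0.02,0.001,0.004,0,0,0,0.02,0.02,0,0.004,0,0,0,0,0.02,0,0.004,0,0,0,0,0.02,0,0,0,0,0,0,0.05,0,0,0,0,0,0,0.05,0,0,0,0,0,0,0.05,0,0,-0.01,0,0,0],
)

```text
clock: 3.48
position: [0.5469, 0.142, 0.0688]
ee_rot: [-0.002, 0.595, 0.803, -0.021]
contact_force: [-1.7, -0.1, -0.5]
width: 0.0501
```

Run:
```python
from h import *
show(); s,p,R=pose(); print(qof('l',p))
d=imaging.get_image("scene"); np.savez("pics/s2.npz",**d)
for s_,c,m in comps(d,'red'):
    v,u=np.nonzero(m);P=dep(d,u,v)
    if 30<s_[4]<100 : print(s_,c.round(1),ray(d,c[0],c[1],.078),qof('l',ray(d,c[0],c[1],.078)),qof('r',ray(d,c[0],c[1],.078)))
x0,y0,w,h=(180,160,120,120)
cv2.imwrite("pics/s2c.png",cv2.resize(d['image'][y0:y0+h,x0:x0+w,::-1],None,fx=5,fy=5,interpolation=cv2.INTER_CUBIC))
k=knob('r',.45); print(k)
plan([(p[0],p[1],.13,.337,3),(*k,.13,1.95,14)])
```

```text
t 3.48 p [0.5469 0.142  0.0688] dock [-64.6 157.4] psi 0.295 F [-1.7 -0.1 -0.5] M [-0.01  0.02 -0.07] w 0.0501 q [ 0.15  0.41  1.73 -0.03  1.03 -0.13]
(np.float64(0.8749710248102404), np.float64(100.81451111934287))
[269 182   7  13  72] [271.9 187.2] [0.54904694 0.13636792 0.078     ] (np.float64(0.8636883182203963), np.float64(94.84645803959971)) (np.float64(-1.3113172960402824), np.float64(240.14559902403997))
[181 193   8  13  74] [184.4 198.5] [ 0.48792764 -0.1394987   0.078     ] (np.float64(-1.2018696226780379), np.float64(224.90978766432383)) (np.float64(0.5504511744864409), np.float64(95.1622996423239))
[ 0.48479521 -0.13047876]
-> (np.float64(0.5468546058534013), np.float64(0.14202730023363483), 0.13, 0.337) n 3 step 0.0194
   [-0.0004, -0.0014, -0.0193, -0.01, 0.007, -0.014]
   [-0.0002, -0.0012, -0.0193, -0.01, 0.007, -0.014]
   [-0.0, -0.001, -0.0193, -0.01, 0.007, -0.014]
-> (np.float64(0.4847952103791888), np.float64(-0.13047876427960833), 0.13, 1.95) n 14 step 0.02
   [-0.0169, -0.0106, 0.0, 0.0, 0.0, -0.115]
   [-0.0156, -0.0125, 0.0, 0.0, 0.0, -0.115]
   [-0.014, -0.0142, 0.0, 0.0, 0.0, -0.115]
   [-0.0123, -0.0157, 0.0, 0.0, 0.0, -0.115]
   [-0.0104, -0.017, 0.0, 0.0, 0.0, -0.115]
   [-0.0084, -0.0181, 0.0, 0.0, 0.0, -0.115]
   [-0.0063, -0.019, 0.0, 0.0, 0.0, -0.115]
   [-0.004, -0.0196, 0.0, 0.0, 0.0, -0.115]
   [-0.0018, -0.0199, 0.0, 0.0, 0.0, -0.115]
   [0.0005, -0.02, 0.0, 0.0, 0.0, -0.115]
   [0.0028, -0.0198, 0.0, 0.0, 0.0, -0.115]
   [0.0051, -0.0193, 0.0, 0.0, 0.0, -0.115]
   [0.0073, -0.0186, 0.0, 0.0, 0.0, -0.115]
   [0.0094, -0.0176, 0.0, 0.0, 0.0, -0.115]
```

View pics/s2c.png

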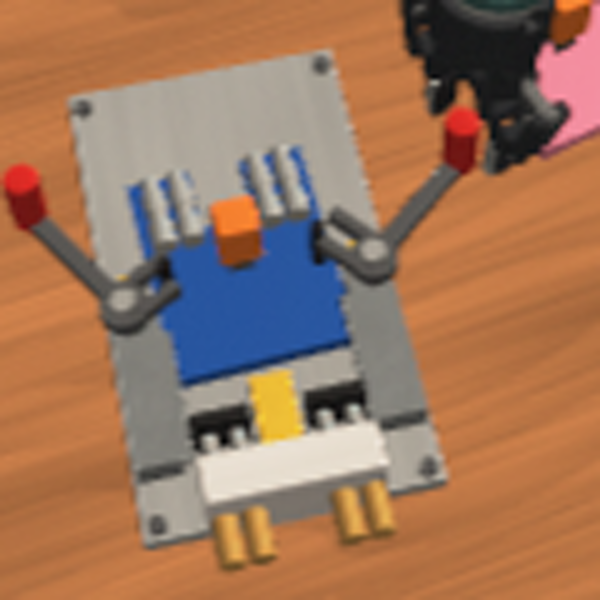

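The left lever is at about 0.864, on its stop. The right lever was carried along to 0.55. Next I go over to the right knob.

Run:
```python
from h import *
s,p,R=pose()
k=knob('r',.55); print(k)
plan([(p[0],p[1],.14,.295,2),(*k,.13,1.85,14)])
```

```text
[ 0.4880603  -0.13939583]
-> (np.float64(0.549174070218346), np.float64(0.14249369297805956), 0.14, 0.295) n 2 step 0.034
   [-0.0008, -0.001, -0.034, -0.015, 0.011, 0.0]
   [-0.0004, -0.0005, -0.034, -0.015, 0.011, 0.0]
-> (np.float64(0.4880603011091612), np.float64(-0.13939582653444785), 0.13, 1.85) n 14 step 0.0206
   [-0.018, -0.01, 0.0007, 0.0, 0.0, -0.111]
   [-0.0168, -0.012, 0.0007, 0.0, 0.0, -0.111]
   [-0.0153, -0.0137, 0.0007, 0.0, 0.0, -0.111]
   [-0.0137, -0.0154, 0.0007, 0.0, 0.0, -0.111]
   [-0.0119, -0.0168, 0.0007, 0.0, 0.0, -0.111]
   [-0.01, -0.018, 0.0007, 0.0, 0.0, -0.111]
   [-0.0079, -0.019, 0.0007, 0.0, 0.0, -0.111]
   [-0.0058, -0.0198, 0.0007, 0.0, 0.0, -0.111]
   [-0.0036, -0.0203, 0.0007, 0.0, 0.0, -0.111]
   [-0.0013, -0.0206, 0.0007, 0.0, 0.0, -0.111]
   [0.001, -0.0206, 0.0007, 0.0, 0.0, -0.111]
   [0.0033, -0.0203, 0.0007, 0.0, 0.0, -0.111]
   [0.0055, -0.0199, 0.0007, 0.0, 0.0, -0.111]
   [0.0077, -0.0191, 0.0007, 0.0, 0.0, -0.111]
```

Emit:
apply_moves(
  moves=[0.05,-0.001,-0.001,-0.034,-0.015,0.011,0,0.05,0,0,-0.034,-0.015,0.011,0,0.05,-0.018,-0.01,0,0,0,-0.111,0.05,-0.017,-0.012,0,0,0,-0.111,0.05,-0.015,-0.014,0,0,0,-0.111,0.05,-0.014,-0.015,0,0,0,-0.111,0.05,-0.012,-0.017,0,0,0,-0.111,0.05,-0.01,-0.018,0,0,0,-0.111],
)

```text
clock: 4.2
position: [0.5322, 0.024, 0.1564]
ee_rot: [0.012, 0.281, 0.96, 0.006]
contact_force: [0.2, 0.7, -0.2]
width: 0.0501
```

Emit:
apply_moves(
  moves=[0.05,-0.008,-0.019,0.001,0,0,-0.111,0.05,-0.006,-0.02,0.001,0,0,-0.111,0.05,-0.004,-0.02,0.001,0,0,-0.111,0.05,-0.001,-0.0205,0.001,0,0,-0.111,0.05,0.001,-0.0205,0.001,0,0,-0.111,0.05,0.003,-0.02,0.001,0,0,-0.111,0.05,0.0055,-0.02,0.001,0,0,-0.111,0.05,0.0075,-0.019,0.001,0,0,-0.111],
)

```text
clock: 4.87
position: [0.5116, -0.1458, 0.16]
ee_rot: [0.024, -0.182, 0.983, -0.004]
contact_force: [0.1, 0.3, -0.3]
width: 0.0503
```

Run:
```python
from h import *
show()
d=imaging.get_image("wrist")
for s,c,m in comps(d,'red'):
    v,u=np.nonzero(m);P=dep(d,u,v); t=P[P[:,2]>.09]
    if s[4]>100 and len(t): print(s,c.round(1), 'top', t.mean(0), 'q',qof('r',t.mean(0)))
k=knob('r',.55)
plan([(*k,.13,1.9,2)])
```

```text
t 4.87 p [ 0.5116 -0.1458  0.16  ] dock [ -56.8 -132.5] psi 1.936 F [ 0.1  0.3 -0.3] M [-0.01  0.02  0.04] w 0.0503 q [-0.42  0.24  1.75  0.02  1.11 -2.37]
[ 262  150   33   46 1153] [277.2 173.2] top [ 0.48861912 -0.14307003  0.09758871] q (np.float64(0.587522770628182), np.float64(95.98726182367496))
-> (np.float64(0.4880603011091612), np.float64(-0.13939582653444785), 0.13, 1.9) n 2 step 0.0198
   [0.0099, 0.0094, 0.0144, -0.01, 0.023, 0.02]
   [0.0097, 0.009, 0.0148, -0.01, 0.023, 0.02]
```

Emit:
apply_moves(
  moves=[0.05,0.01,0.0085,0.014,-0.01,0.023,0.02,0.05,0.01,0.008,0.015,-0.01,0.023,0.02,0.05,0,0,0.023,0,0,0,0.05,0,0,0.023,0,0,0,0.05,0,0,0.019,0,0,0,0.02,0,0,0.002,0,0,0,0.02,0,0,0,0,0,0,0.02,0,0,0,0,0,0],
  newtons=25,
)

```text
clock: 5.58
position: [0.4947, -0.1454, 0.0711]
ee_rot: [0.008, -0.158, 0.987, -0.005]
contact_force: [0.4, -1.2, -11.4]
width: 0.0229
```

Run:
```python
from h import *
show(); s,p,R=pose(); print(qof('r',p), R.as_matrix()[:,2])
```

```text
t 5.58 p [ 0.4947 -0.1454  0.0711] dock [ -73.5 -134.6] psi 1.889 F [  0.4  -1.2 -11.4] M [-0.02 -0.08 -0.04] w 0.0229 q [-0.42  0.32  1.88  0.    0.92 -2.31]
(np.float64(0.6383838958834156), np.float64(91.57454398824957)) [ 0.01669958 -0.00674906 -0.99983777]
```

Emit:
apply_moves(
  moves=[0.02,-0.001,-0.005,0,0,0,-0.05,0.02,-0.001,-0.005,0,0,0,-0.05,0.02,-0.001,-0.005,0,0,0,-0.05,0.02,-0.001,-0.005,0,0,0,-0.05,0.02,-0.001,-0.005,0,0,0,-0.04,0.02,-0.001,-0.004,0,0,0,-0.02,0.02,-0.001,-0.004,0,0,0,0,0.02,0,-0.004,0,0,0,0],
)

```text
clock: 6.25
position: [0.5078, -0.1646, 0.0709]
ee_rot: [-0.0, -0.286, 0.958, 0.008]
contact_force: [-1.7, 10.4, -5.5]
width: 0.023
```

Run:
```python
from h import *
show(); s,p,R=pose(); print(qof('r',p))
```

```text
t 6.25 p [ 0.5078 -0.1646  0.0709] dock [ -57.7 -151.6] psi 2.152 F [-1.7 10.4 -5.5] M [ 1.08 -0.16 -0.06] w 0.023 q [-0.45  0.36  1.82  0.01  0.97 -2.61]
(np.float64(0.8924352714505538), np.float64(92.01728740095363))
```

Emit:
apply_moves(
  moves=[0.02,0,-0.003,0,0,0,0,0.05,0,0,0,0,0,0,0.05,0,0,0,0,0,0,0.05,0,0,-0.01,0,0,0,0.05,0,0,-0.03,0,0,0,0.05,0,0,-0.035,0,0,0.05,0.05,0,0,-0.01,0,0,0.1,0.05,0,0,0,0,0,0.1],
)

```text
clock: 6.92
position: [0.5135, -0.1691, 0.1695]
ee_rot: [0.004, -0.16, 0.987, 0.005]
contact_force: [-0.7, 0.6, 0.3]
width: 0.0498
```

Run:
```python
from h import *
show(); s,p,R=pose()
d=imaging.get_image("scene"); np.savez("pics/s3.npz",**d)
for s_,c,m in comps(d,'red'):
    if 30<s_[4]<100 : w=ray(d,c[0],c[1],.078);print(s_,c.round(1),qof('l',w),qof('r',w))
for s_,c,m in comps(d,'orange'):
    print(s_,c.round(1),w2d(ray(d,c[0],c[1],.080)))
x0,y0,w,h=(170,160,120,120)
cv2.imwrite("pics/s3c.png",cv2.resize(d['image'][y0:y0+h,x0:x0+w,::-1],None,fx=5,fy=5,interpolation=cv2.INTER_CUBIC))
```

```text
t 6.92 p [ 0.5135 -0.1691  0.1695] dock [ -51.4 -155.2] psi 1.892 F [-0.7  0.6  0.3] M [0.   0.06 0.01] w 0.0498 q [-0.45  0.27  1.68  0.01  1.19 -2.35]
[269 182   7  13  71] [271.8 187.3] (np.float64(0.8642081627604942), np.float64(94.52677888317952)) (np.float64(-1.3120788053285195), np.float64(239.8787429117181))
[174 200   9  13  78] [177.8 205.5] (np.float64(-1.3193544229973755), np.float64(240.6139427572285)) (np.float64(0.8842589130471079), np.float64(94.44461867711884))
[289 157   9   5  22] [292.4 159.1] [-156.56429933  248.95810965]
[223 199   8   7  44] [226.2 202.3] [-36.77935661  -3.11992321]
[328 217   5   7   9] [329.6 220.1] [ 95.77696728 293.48009382]
```

View pics/s3c.png

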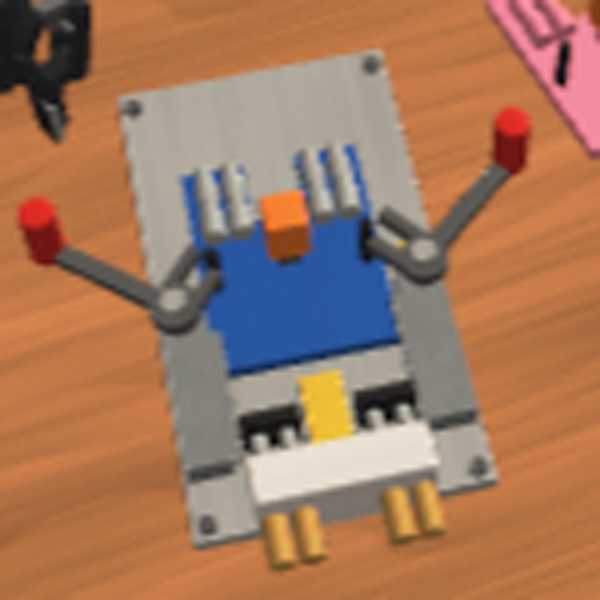

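Run:
```python
from h import *
d=dict(np.load('pics/s3.npz'));d0=dict(np.load('pics/scene0.npz'))
a=ray(d0,227.4,205.3,.08);b=ray(d,226.2,202.3,.08);print('moved',np.linalg.norm(a-b))
g=ray(d,(283.5)/5-.5+170,(208.5)/5-.5+160,.080);print(g,w2d(g))
plan([(g[0],g[1],.135,1.4218,7)])
```

```text
moved 0.011763620406589246
[ 0.54684003 -0.01947758  0.08      ] [-40.66316155  -2.33992625]
-> (np.float64(0.5468400250208318), np.float64(-0.01947758258207452), 0.135, 1.4218) n 7 step 0.0225
   [-0.0111, 0.0188, 0.0052, 0.001, 0.001, 0.067]
   [-0.0098, 0.0195, 0.0051, 0.001, 0.001, 0.067]
   [-0.0085, 0.0202, 0.0051, 0.001, 0.001, 0.067]
   [-0.0071, 0.0207, 0.0051, 0.001, 0.001, 0.067]
   [-0.0058, 0.0211, 0.005, 0.001, 0.001, 0.067]
   [-0.0043, 0.0215, 0.005, 0.001, 0.001, 0.067]
   [-0.0029, 0.0217, 0.005, 0.001, 0.001, 0.067]
```

Emit:
apply_moves(
  moves=[0.05,-0.011,0.019,0.004,0,0,0.067,0.05,-0.01,0.0195,0.004,0,0,0.067,0.05,-0.0085,0.02,0.004,0,0,0.067,0.05,-0.007,0.021,0.004,0,0,0.067,0.05,-0.006,0.021,0.004,0,0,0.067,0.05,-0.004,0.0215,0.004,0,0,0.067,0.05,-0.003,0.022,0.005,0,0,0.067,0.05,0,0,0,0,0,0],
)

```text
clock: 7.63
position: [0.5558, -0.019, 0.1527]
ee_rot: [0.015, 0.082, 0.997, 0.0]
contact_force: [0.6, 0.3, -1.1]
width: 0.0502
```

Run:
```python
from h import *
show()
d=imaging.get_image("wrist"); np.savez("pics/w4.npz",**d)
cv2.imwrite("pics/w4.png",d['image'][:,:,::-1])
for s,c,m in comps(d,'orange'):
    v,u=np.nonzero(m);P=dep(d,u,v)
    if s[4]>60 and len(P):
        t=P[P[:,2]>.072]; print(s,c.round(1),P.mean(0),len(t),t.min(0) if len(t) else '',t.max(0) if len(t) else '')
```

```text
t 7.63 p [ 0.5558 -0.019   0.1527] dock [-31.9  -0.5] psi 1.407 F [ 0.6  0.3 -1.1] M [ 0.02 -0.01  0.01] w 0.0502 q [-0.16  0.29  1.69  0.    1.13 -1.57]
[236 164  35  44 502] [250.8 178.1] [ 0.54108903 -0.02305756  0.07004068] 255 [ 0.53419839 -0.03603662  0.07200074] [ 0.56312934 -0.00818     0.08203053]
```

View pics/w4.png

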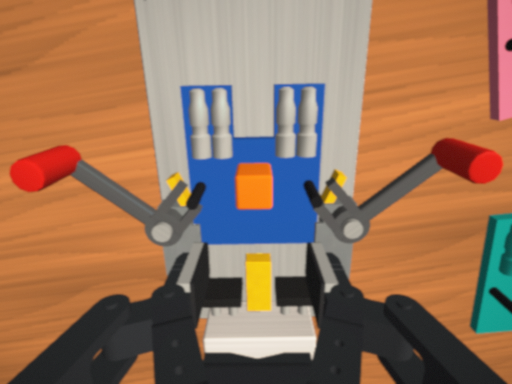

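Wrist view: the block's top face is centred near (254,192). The cassette is straight in the dock, and both forks are open wide.

Run:
```python
from h import *
d=dict(np.load('pics/w4.npz'))
g=ray(d,254.5,192,.08);print(g,w2d(g))
for p in [(161,230),(354,229)]: print('pivot',w2d(ray(d,*p,.062)))
for p in [(372,0),(323,84),(182,88)]: print(w2d(ray(d,*p,.02)))
plan([(g[0],g[1],.12,1.4218,2)])
```

```text
[ 0.54918715 -0.02155752  0.08      ] [-38.03327951  -4.04838476]
pivot [  1.66146025 -83.57293411]
pivot [ 3.33523624 79.04031011]
[-171.90325322   88.43675463]
[-111.43413582   54.45555622]
[-109.98135555  -64.1104676 ]
-> (np.float64(0.5491871485752762), np.float64(-0.021557515526054834), 0.12, 1.4218) n 2 step 0.0169
   [0.0037, -0.001, 0.0165, 0.0, 0.016, -0.006]
   [0.0035, -0.0009, 0.0166, 0.0, 0.016, -0.006]
```

Emit:
apply_moves(
  moves=[0.044,0.0042,-0.0005,0.0165,0,0.016,-0.006,0.044,0.004,-0.0005,0.0165,0,0.016,-0.006,0.044,0,0,0.025,0,0,0,0.044,0,0,0.025,0,0,0,0.044,0,0,0.019,0,0,0,0.02,0,0,0.003,0,0,0,0.02,0,0,0,0,0,0,0.02,0,0,0,0,0,0],
  newtons=50,
)

```text
clock: 8.35
position: [0.5479, -0.0212, 0.043]
ee_rot: [-0.001, 0.073, 0.997, 0.005]
contact_force: [0.7, -0.0, 6.0]
width: 0.0278
```

Run:
```python
from h import *
show(); s,p,R=pose(); print(R.as_matrix()[:,2])
t=d2w(-100,0);t2=d2w(-165,0)
plan([(t[0],t[1],p[2],1.4218,4),(t2[0],t2[1],p[2],1.4218,3)])
```

```text
t 8.35 p [ 0.5479 -0.0212  0.043 ] dock [-39.4  -3.9] psi 1.426 F [ 0.7 -0.   6. ] M [-0.66  0.21  0.22] w 0.0278 q [-0.17  0.41  1.83  0.01  0.91 -1.61]
[-0.00114266  0.01058058 -0.99994337]
-> (np.float64(0.48850799783418886), np.float64(-0.008355071315860167), np.float64(0.04300226625923715), 1.4218) n 4 step 0.0152
   [0.0152, 0.001, 0.0001, 0.003, -0.001, 0.001]
   [0.0152, 0.001, 0.0, 0.003, -0.001, 0.001]
   [0.0152, 0.001, 0.0, 0.003, -0.001, 0.001]
   [0.0152, 0.001, 0.0, 0.003, -0.001, 0.001]
-> (np.float64(0.4242281964264116), np.float64(0.001294132328830723), np.float64(0.04300226625923715), 1.4218) n 3 step 0.0217
   [0.0217, 0.0, 0.0, 0.0, 0.0, 0.0]
   [0.0217, 0.0, 0.0, 0.0, 0.0, 0.0]
   [0.0217, 0.0, 0.0, 0.0, 0.0, 0.0]
```

Emit:
apply_moves(
  moves=[0.02,0.006,0,0,0,0,0,0.02,0.01,0.0003,0,0,0,0,0.02,0.012,0.0003,0,0,0,0,0.02,0.015,0.0003,0,0,0,0,0.02,0.015,0.0003,0,0,0,0,0.02,0.018,0,0,0,0,0,0.02,0.02,0,0,0,0,0,0.02,0.02,0,0,0,0,0],
)

```text
clock: 9.02
position: [0.4329, -0.0092, 0.0434]
ee_rot: [0.005, 0.071, 0.997, 0.002]
contact_force: [2.5, -1.1, 4.8]
width: 0.0277
```

Run:
```python
from h import *
show()
d=imaging.get_image("scene"); np.savez("pics/s5.npz",**d)
x0,y0,w,h=(170,130,130,150)
cv2.imwrite("pics/s5c.png",cv2.resize(d['image'][y0:y0+h,x0:x0+w,::-1],None,fx=4,fy=4,interpolation=cv2.INTER_CUBIC))
```

```text
t 9.02 p [ 0.4329 -0.0092  0.0434] dock [-154.9   -9.1] psi 1.429 F [ 2.5 -1.1  4.8] M [-0.21 -0.17  0.03] w 0.0277 q [-0.19  0.26  2.08  0.01  0.79 -1.62]
```

View pics/s5c.png

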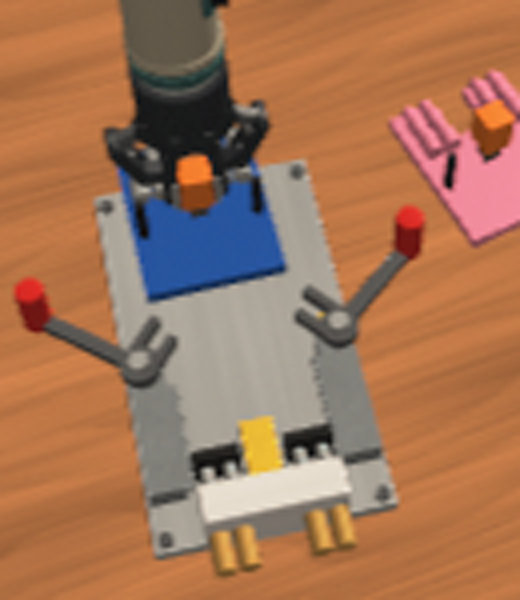

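Cassette is out, in front of the dock, with nothing else touched. Lift it slightly and turn it half round.

Emit:
apply_moves(
  moves=[0.02,0.006,0,-0.012,0,0,0,0.02,0.006,0,-0.012,0,0,0,0.02,0,0,-0.004,0,0,0.1,0.02,0,0,0,0,0,0.124,0.02,0,0,0,0,0,0.124,0.02,0,0,0,0,0,0.124,0.02,0,0,0,0,0,0.124,0.02,0,0,0,0,0,0.124],
)

```text
clock: 9.73
position: [0.3848, -0.0057, 0.0631]
ee_rot: [-0.02, 0.423, 0.906, -0.004]
contact_force: [0.3, 0.1, -6.0]
width: 0.0277
```

Emit:
apply_moves(
  moves=[0.02,0,0,0,0,0,0.124,0.02,0,0,0,0,0,0.124,0.02,0,0,0,0,0,0.124,0.02,0,0,0,0,0,0.124,0.02,0,0,0,0,0,0.124,0.02,0,0,0,0,0,0.124,0.02,0,0,0,0,0,0.124,0.02,0,0,0,0,0,0.124],
)

```text
clock: 10.4
position: [0.3577, -0.0049, 0.0532]
ee_rot: [-0.03, 0.804, 0.593, -0.029]
contact_force: [0.9, -0.2, -5.8]
width: 0.0279
```

Emit:
apply_moves(
  moves=[0.02,0,0,0,0,0,0.124,0.02,0,0,0,0,0,0.124,0.02,0,0,0,0,0,0.124,0.02,0,0,0,0,0,0.124,0.02,0,0,0,0,0,0.124,0.02,0,0,0,0,0,0.124,0.02,0,0,0,0,0,0.124,0.02,0,0,0,0,0,0.124],
)

```text
clock: 11.07
position: [0.3416, -0.003, 0.0486]
ee_rot: [-0.017, 0.99, 0.134, -0.048]
contact_force: [1.8, 1.8, 1.1]
width: 0.0275
```

Run:
```python
from h import *
show();_,p,R=pose();print(R.as_matrix()[:,2])
```

```text
t 11.07 p [ 0.3416 -0.003   0.0486] dock [-246.1  -16.5] psi -1.303 F [1.8 1.8 1.1] M [ 0.07 -0.75  0.18] w 0.0275 q [-0.21  0.19  2.18 -0.    0.87  1.09]
[-0.09937246  0.02013401 -0.99484659]
```

```bash
sed -i 's/ORG=np.array(\[.5874,-.0232\])/ORG=np.array([.5871,-.0250])/' h.py
python3 - <<'E'
from h import *
_,p,R=pose()
t=d2w(-165,0)
plan([(p[0],p[1],.08,-1.45,2),(*t,.08,-1.7198,6)])
E
```

```text
-> (np.float64(0.34160754317053943), np.float64(-0.0029906012334733334), 0.08, -1.45) n 2 step 0.0157
   [-0.0014, -0.0007, -0.0156, -0.02, 0.047, 0.075]
   [-0.0007, -0.0003, -0.0157, -0.02, 0.047, 0.075]
-> (np.float64(0.4239281964264115), np.float64(-0.00050586767116928), 0.08, -1.7198) n 6 step 0.0137
   [0.0137, 0.0012, 0.0, 0.0, 0.0, 0.045]
   [0.0137, 0.0006, 0.0, 0.0, 0.0, 0.045]
   [0.0137, 0.0, 0.0, 0.0, 0.0, 0.045]
   [0.0137, -0.0006, 0.0, 0.0, 0.0, 0.045]
   [0.0137, -0.0012, 0.0, 0.0, 0.0, 0.045]
   [0.0136, -0.0018, 0.0, 0.0, 0.0, 0.045]
```

Emit:
apply_moves(
  moves=[0.02,-0.001,0,-0.016,-0.02,0.047,0.07,0.02,-0.001,0,-0.016,-0.02,0.047,0.07,0.02,0.014,0.001,0,0,0,0.045,0.02,0.014,0,0,0,0,0.045,0.02,0.014,0,0,0,0,0.045,0.02,0.014,0,0,0,0,0.045,0.02,0.014,-0.001,0,0,0,0.045,0.02,0.014,-0.002,0,0,0,0.045],
)

```text
clock: 11.73
position: [0.3984, -0.0004, 0.0705]
ee_rot: [-0.0, 0.996, -0.084, -0.021]
contact_force: [-0.2, 0.5, -6.1]
width: 0.0278
```

Run:
```python
from h import *
show();_,p,R=pose();print(R.as_matrix()[:,2])
t=d2w(-145,0)
plan([(*t,p[2],-1.7198,4)])
d=imaging.get_image("scene"); np.savez("pics/s6.npz",**d)
x0,y0,w,h=(170,110,130,170)
cv2.imwrite("pics/s6c.png",cv2.resize(d['image'][y0:y0+h,x0:x0+w,::-1],None,fx=3.5,fy=3.5,interpolation=cv2.INTER_CUBIC))
d=imaging.get_image("wrist"); np.savez("pics/w6.npz",**d)
cv2.imwrite("pics/w6.png",d['image'][:,:,::-1])
```

```text
t 11.73 p [ 0.3984 -0.0004  0.0705] dock [-190.2   -3.6] psi -1.739 F [-0.2  0.5 -6.1] M [ 0.   -0.05 -0.02] w 0.0278 q [-0.17  0.2   2.07 -0.    0.91  1.57]
[-0.04214825  0.00391285 -0.99910371]
-> (np.float64(0.4437065968595737), np.float64(-0.003474853407997247), np.float64(0.07045931171385622), -1.7198) n 4 step 0.0113
   [0.0113, -0.0011, -0.0005, 0.001, 0.011, -0.005]
   [0.0113, -0.0011, -0.0004, 0.001, 0.011, -0.005]
   [0.0113, -0.001, -0.0002, 0.001, 0.011, -0.005]
   [0.0113, -0.001, -0.0001, 0.001, 0.011, -0.005]
```

View pics/s6c.png

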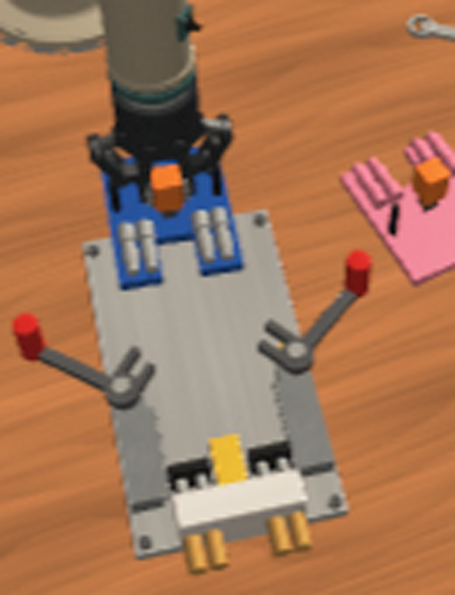

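View pics/w6.png

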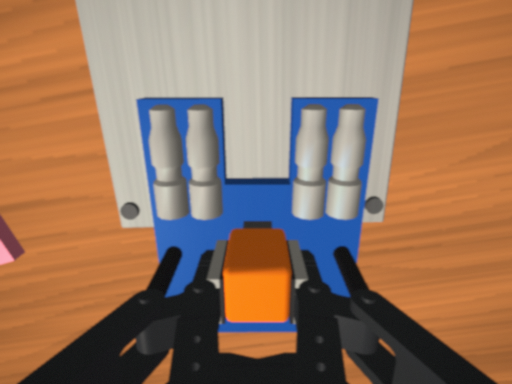

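The wrist view shows the cassette held with its tips leading. The dock's bolts at (131,211) and (374,206) give a check on the centre line.

Run:
```python
from h import *
d=dict(np.load('pics/w6.npz'));_,p,R=pose()
for q in [(131,211),(374,206),(76,0),(411,0)]: w=ray(d,*q,.013); print(q,w2d(w))
for q in [(138,99),(377,99)]: print('cass',w2d(ray(d,*q,.0705-.043+.024)))
print('slot',w2d(ray(d,224,180,.0515)),w2d(ray(d,291,180,.0515)),'tcp',w2d(p))
```

```text
(131, 211) [-183.67256617   82.99730753]
(374, 206) [-183.60037286  -87.71998731]
(76, 0) [-55.29943831  91.89886323]
(411, 0) [-59.05798138 -93.81036374]
cass [-105.99285429   51.75416596]
cass [-108.48076249  -66.71063277]
slot [-149.18634101   11.69752299] [-149.98127619  -24.8285792 ] tcp [-187.43091971   -3.58834136]
```

Run:
```python
from h import *
show()
t=d2w(-138,0)
plan([(*t,.068,-1.718,5),(*t,.044,-1.718,3)])
```

```text
t 11.83 p [ 0.4012 -0.0007  0.0707] dock [-187.4   -3.6] psi -1.736 F [-0.2 -0.3 -5.3] M [0.01 0.02 0.03] w 0.0275 q [-0.17  0.2   2.07 -0.    0.91  1.57]
-> (np.float64(0.4506290370111805), np.float64(-0.004513998415887031), 0.068, -1.718) n 5 step 0.0099
   [0.0099, -0.0009, 0.0002, 0.001, 0.008, -0.004]
   [0.0099, -0.0008, 0.0002, 0.001, 0.008, -0.004]
   [0.0099, -0.0008, 0.0003, 0.001, 0.008, -0.004]
   [0.0099, -0.0008, 0.0004, 0.001, 0.008, -0.004]
   [0.0099, -0.0007, 0.0005, 0.001, 0.008, -0.004]
-> (np.float64(0.4506290370111805), np.float64(-0.004513998415887031), 0.044, -1.718) n 3 step 0.008
   [0.0, 0.0, 0.008, 0.0, 0.0, 0.0]
   [0.0, 0.0, 0.008, 0.0, 0.0, 0.0]
   [0.0, 0.0, 0.008, 0.0, 0.0, 0.0]
```

Emit:
apply_moves(
  moves=[0.02,0.01,-0.001,0,0.001,0.008,-0.004,0.02,0.01,-0.001,0,0.001,0.008,-0.004,0.02,0.01,-0.001,0,0.001,0.008,-0.004,0.02,0.01,-0.001,0,0.001,0.008,-0.004,0.02,0.008,-0.001,0,0.001,0.008,-0.004,0.02,0,0,0.008,0,0,0,0.02,0,0,0.008,0,0,0,0.02,0,0,0.005,0,0,0],
)

```text
clock: 12.5
position: [0.4464, -0.0035, 0.0447]
ee_rot: [-0.001, 0.998, -0.07, -0.002]
contact_force: [1.2, -0.4, 5.8]
width: 0.0273
```

Run:
```python
from h import *
show();_,p,R=pose();print(R.as_matrix()[:,2])
t=d2w(-138,0)
plan([(*t,.044,-1.718,3)])
d=imaging.get_image("wrist"); np.savez("pics/w7.npz",**d)
cv2.imwrite("pics/w7.png",d['image'][:,:,::-1])
```

```text
t 12.5 p [ 0.4464 -0.0035  0.0447] dock [-142.3    0.4] psi -1.711 F [ 1.2 -0.4  5.8] M [-0.15 -0.57 -0.01] w 0.0273 q [-0.17  0.28  2.04  0.    0.82  1.54]
[-0.00412103  0.00293226 -0.99998721]
-> (np.float64(0.4506290370111805), np.float64(-0.004513998415887031), 0.044, -1.718) n 3 step 0.0015
   [0.0014, 0.0001, 0.0002, -0.001, 0.001, 0.002]
   [0.0014, 0.0001, 0.0002, -0.001, 0.001, 0.002]
   [0.0014, 0.0001, 0.0002, -0.001, 0.001, 0.002]
```

View pics/w7.png

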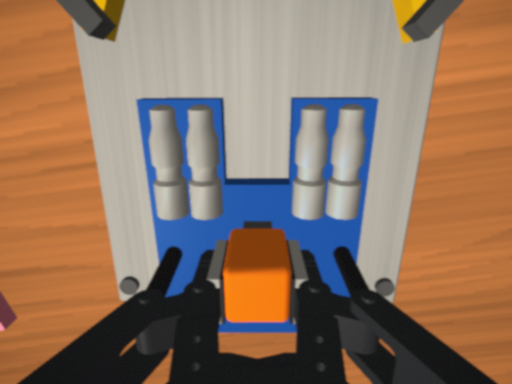

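Lowered flat and centred between the yellow lead-ins at (115,38) and (405,40). Sliding in now.

Emit:
apply_moves(
  moves=[0.02,0.008,0,-0.0005,0,0,0.001,0.02,0.01,0,0,0,0,0.001,0.02,0.01,0,0,0,0,0.001,0.02,0.01,0,0,0,0,0.001,0.02,0.01,0,0,0,0,0.001,0.02,0.01,0,0,0,0,0.001,0.02,0.01,0,0,0,0,0.001,0.02,0.01,0,0,0,0,0],
)

```text
clock: 13.22
position: [0.5248, -0.0147, 0.0433]
ee_rot: [-0.002, 0.997, -0.074, -0.008]
contact_force: [-0.8, 0.2, 0.5]
width: 0.0273
```

Run:
```python
from h import *
show();_,p,R=pose();print(R.as_matrix()[:,2])
t=d2w(-30,0)
plan([(*t,.044,-1.7198,4)])
```

```text
t 13.22 p [ 0.5248 -0.0147  0.0433] dock [-63.2   1. ] psi -1.718 F [-0.8  0.2  0.5] M [ 0.03  0.92 -0.03] w 0.0273 q [-0.16  0.39  1.87  0.    0.91  1.55]
[-0.01658925  0.00462244 -0.9998517 ]
-> (np.float64(0.5574323993502566), np.float64(-0.02054652139475805), 0.044, -1.7198) n 4 step 0.0083
   [0.0083, 0.0003, -0.0003, -0.001, 0.004, 0.0]
   [0.0083, 0.0003, -0.0003, -0.001, 0.004, 0.0]
   [0.0083, 0.0002, -0.0002, -0.001, 0.004, 0.0]
   [0.0083, 0.0002, -0.0002, -0.001, 0.004, 0.0]
```

Emit:
apply_moves(
  moves=[0.02,0.007,0,0,0,0.004,0,0.02,0.007,0,0,0,0.004,0,0.02,0.007,0,0,0,0.004,0,0.02,0.006,0,0,0,0.002,0,0.02,0.005,0,0,0,0,0,0.02,0.004,0,0,0,0,0,0.02,0.003,0,0,0,0,0,0.02,0.002,0,0,0,0,0],
)

```text
clock: 13.88
position: [0.5718, -0.0218, 0.0432]
ee_rot: [-0.001, 0.997, -0.074, -0.0]
contact_force: [-0.9, -0.3, 0.3]
width: 0.0274
```

Run:
```python
from h import *
show();_,p,R=pose();print(R.as_matrix()[:,2])
d=imaging.get_image("wrist"); np.savez("pics/w8.npz",**d)
cv2.imwrite("pics/w8.png",d['image'][:,:,::-1])
```

```text
t 13.88 p [ 0.5718 -0.0218  0.0432] dock [-15.6   0.9] psi -1.718 F [-0.9 -0.3  0.3] M [0.05 0.81 0.02] w 0.0274 q [-0.16  0.44  1.77  0.    0.93  1.56]
[-4.61835015e-04  1.99843435e-03 -9.99997896e-01]
```

View pics/w8.png

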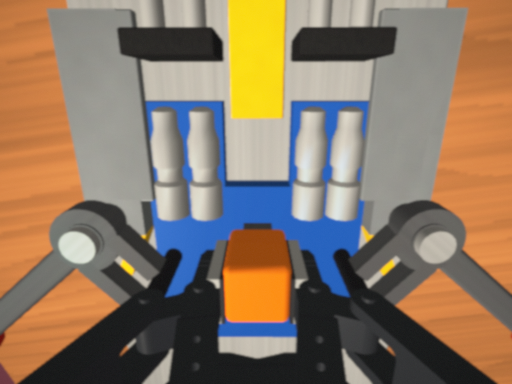

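Wrist view: pins near (172,260) and (343,260) are entering the forks, and the slot lines up with the yellow rib at x≈257. I'll feel for the front prongs.

Emit:
apply_moves(
  moves=[0.02,0.0015,0,0,0,0,0,0.02,0.0015,0,0,0,0,0,0.02,0.0015,0,0,0,0,0,0.02,0.0015,0,0,0,0,0,0.02,0.0015,0,0,0,0,0,0.02,0.0015,0,0,0,0,0,0.02,0.0015,0,0,0,0,0,0.02,0.0015,0,0,0,0,0],
)

```text
clock: 14.6
position: [0.5742, -0.0221, 0.043]
ee_rot: [-0.001, 0.997, -0.073, -0.009]
contact_force: [-6.5, 0.2, 2.4]
width: 0.0278
```

Run:
```python
from h import *
show()
```

```text
t 14.6 p [ 0.5742 -0.0221  0.043 ] dock [-13.2   0.9] psi -1.717 F [-6.5  0.2  2.4] M [-0.01  0.46 -0.01] w 0.0278 q [-0.16  0.45  1.75  0.    0.96  1.56]
```

Pins met the prongs: 6.5 N, stopped at dock x ≈ -13. Release and go to the right lever.

Emit:
apply_moves(
  moves=[0.044,0,0,0,0,0,0,0.044,0,0,0,0,0,0,0.044,0,0,-0.02,0,0,0,0.044,0,0,-0.03,0,0,0,0.044,0,0,-0.03,0,0,0,0.05,0,0,-0.015,0,0,0,0.05,0,0,0,0,0,-0.1,0.05,0,0,0,0,0,-0.1],
)

```text
clock: 15.27
position: [0.5876, -0.0241, 0.1458]
ee_rot: [-0.0, 1.0, 0.03, 0.005]
contact_force: [0.1, -1.3, -0.4]
width: 0.05
```

Run:
```python
from h import *
show(); s,p,R=pose()
d=imaging.get_image("scene"); np.savez("pics/s9.npz",**d)
for s_,c,m in comps(d,'red'):
    if 30<s_[4]<100 : w=ray(d,c[0],c[1],.078);print(s_,c.round(1),w,qof('l',w),qof('r',w))
k=knob('r',.87);print(k)
plan([(*k,.13,-.9,8)])
```

```text
t 15.27 p [ 0.5876 -0.0241  0.1458] dock [0.4 1. ] psi -1.511 F [ 0.1 -1.3 -0.4] M [ 0.03 -0.02 -0.02] w 0.05 q [-0.16  0.35  1.62  0.    1.16  1.35]
[269 182   7  13  71] [271.8 187.3] [0.54925793 0.13612277 0.078     ] (np.float64(0.8767942786605957), np.float64(95.90299323328198)) (np.float64(-1.3141285532042342), np.float64(241.63557798882061))
[174 200   9  13  79] [177.8 205.5] [ 0.50540186 -0.16579991  0.078     ] (np.float64(-1.3174988243317118), np.float64(238.99385073037718)) (np.float64(0.8726109699693914), np.float64(93.16834204577924))
[ 0.50386519 -0.16682654]
-> (np.float64(0.5038651900284693), np.float64(-0.16682653578153436), 0.13, -0.9) n 8 step 0.0208
   [-0.0117, 0.0171, 0.0019, 0.0, -0.001, -0.076]
   [-0.0129, 0.0162, 0.0019, 0.0, -0.001, -0.076]
   [-0.0141, 0.0152, 0.0019, 0.0, -0.001, -0.076]
   [-0.0152, 0.0141, 0.0019, 0.0, -0.001, -0.076]
   [-0.0163, 0.0129, 0.0019, 0.0, -0.001, -0.076]
   [-0.0172, 0.0116, 0.002, 0.0, -0.001, -0.076]
   [-0.018, 0.0103, 0.002, 0.0, -0.001, -0.076]
   [-0.0187, 0.0089, 0.002, 0.0, -0.001, -0.076]
```

Emit:
apply_moves(
  moves=[0.05,-0.012,0.017,0.001,0,0,-0.076,0.05,-0.013,0.016,0.001,0,0,-0.076,0.05,-0.014,0.015,0.001,0,0,-0.076,0.05,-0.015,0.014,0.001,0,0,-0.076,0.05,-0.016,0.013,0.001,0,0,-0.076,0.05,-0.017,0.0115,0.001,0,0,-0.076,0.05,-0.018,0.01,0.001,0,0,-0.076,0.05,-0.0185,0.009,0.001,0,0,-0.076],
)

```text
clock: 15.98
position: [0.5148, -0.1709, 0.1393]
ee_rot: [0.009, 0.941, 0.338, 0.018]
contact_force: [0.2, -0.1, -0.6]
width: 0.0497
```

Run:
```python
from h import *
show()
plan([(.5047,-.1665,.13,-.9,2),(.5047,-.1665,.062,-.9,3)])
```

```text
t 15.98 p [ 0.5148 -0.1709  0.1393] dock [ -49.8 -155. ] psi -0.882 F [ 0.2 -0.1 -0.6] M [-0.01  0.05  0.02] w 0.0497 q [-0.46  0.28  1.75  0.02  1.08  0.42]
-> (0.5047, -0.1665, 0.13, -0.9) n 2 step 0.0072
   [-0.0026, -0.005, 0.0044, 0.014, -0.014, 0.009]
   [-0.0026, -0.0049, 0.0045, 0.014, -0.014, 0.009]
-> (0.5047, -0.1665, 0.062, -0.9) n 3 step 0.0227
   [0.0, 0.0, 0.0227, 0.0, 0.0, 0.0]
   [0.0, 0.0, 0.0227, 0.0, 0.0, 0.0]
   [0.0, 0.0, 0.0227, 0.0, 0.0, 0.0]
```

Emit:
apply_moves(
  moves=[0.05,0,0,0,0,0,0,0.05,-0.0025,-0.0045,0.0045,0.014,-0.014,0.009,0.05,-0.0025,-0.0045,0.0045,0.014,-0.014,0.009,0.05,0,0,0.022,0,0,0,0.05,0,0,0.022,0,0,0,0.05,0,0,0.02,0,0,0,0.02,0,0,0,0,0,0,0.02,0,0,0,0,0,0],
  newtons=25,
)

```text
clock: 16.65
position: [0.5083, -0.166, 0.0636]
ee_rot: [0.0, 0.947, 0.32, 0.0]
contact_force: [-5.0, 8.4, 7.0]
width: 0.0268
```

Run:
```python
from h import *
show(); s,p,R=pose(); print(qof('r',p))
```

```text
t 16.65 p [ 0.5083 -0.166   0.0636] dock [ -57.  -151.1] psi -0.919 F [-5.   8.4  7. ] M [ 1.35  0.87 -0.04] w 0.0268 q [-0.45  0.37  1.83  0.    0.94  0.47]
(np.float64(0.895138033445938), np.float64(91.14503157688755))
```

Emit:
apply_moves(
  moves=[0.02,0,-0.003,0,0,0,0,0.02,0,-0.005,0,0,0,0.05,0.02,0,-0.0055,0,0,0,0.058,0.02,0,-0.0055,0,0,0,0.058,0.02,0,-0.0055,0,0,0,0.058,0.02,0,-0.0055,0,0,0,0.058,0.02,0,-0.0055,0,0,0,0.058,0.02,0,-0.0055,0,0,0,0.058],
)

```text
clock: 17.32
position: [0.4908, -0.1373, 0.0632]
ee_rot: [0.011, 0.993, 0.12, -0.002]
contact_force: [-1.8, -4.5, -5.1]
width: 0.0229
```

Run:
```python
from h import *
show(); s,p,R=pose(); print(qof('r',p))
```

```text
t 17.32 p [ 0.4908 -0.1373  0.0632] dock [ -78.6 -125.4] psi -1.33 F [-1.8 -4.5 -5.1] M [-0.07  0.44  0.21] w 0.0229 q [-0.39  0.33  1.89 -0.03  0.91  0.95]
(np.float64(0.5235567535123439), np.float64(90.7366133302969))
```

Emit:
apply_moves(
  moves=[0.02,-0.001,-0.006,0,0,0,0.045,0.02,-0.001,-0.006,0,0,0,0.045,0.02,-0.001,-0.006,0,0,0,0.05,0.02,0,-0.006,0,0,0,0.05,0.02,0,-0.006,0,0,0,0.055,0.02,0,-0.006,0,0,0,0.055,0.02,0,-0.006,0,0,0,0.06,0.02,0,-0.006,0,0,0,0.06],
)

```text
clock: 17.98
position: [0.4916, -0.1316, 0.0629]
ee_rot: [0.052, 0.995, -0.081, 0.007]
contact_force: [-5.1, -28.4, -11.6]
width: 0.0233
```

Run:
```python
from h import *
show(); s,p,R=pose(); print(qof('r',p))
d=imaging.get_image("scene"); np.savez("pics/s10.npz",**d)
for s_,c,m in comps(d,'red'):
    if 30<s_[4]<100 : w=ray(d,c[0],c[1],.078);print(s_,c.round(1),qof('l',w),qof('r',w))
x0,y0,w,h=(170,160,120,120)
cv2.imwrite("pics/s10c.png",cv2.resize(d['image'][y0:y0+h,x0:x0+w,::-1],None,fx=5,fy=5,interpolation=cv2.INTER_CUBIC))
```

```text
t 17.98 p [ 0.4916 -0.1316  0.0629] dock [ -78.6 -119.6] psi -1.735 F [ -5.1 -28.4 -11.6] M [-1.85  0.59  0.16] w 0.0233 q [-0.33  0.32  1.92 -0.13  0.87  1.49]
(np.float64(0.46657799920506304), np.float64(88.00674898346932))
[266 180   7  13  73] [269.  185.7] (np.float64(0.7638212847372513), np.float64(95.82718718162702)) (np.float64(-1.2739902776532865), np.float64(236.62882317407437))
[184 191   8  13  79] [187.6 196.5] (np.float64(-1.1582845041738834), np.float64(215.0768905732368)) (np.float64(0.4056867788860242), np.float64(93.84401537844029))
```

View pics/s10c.png

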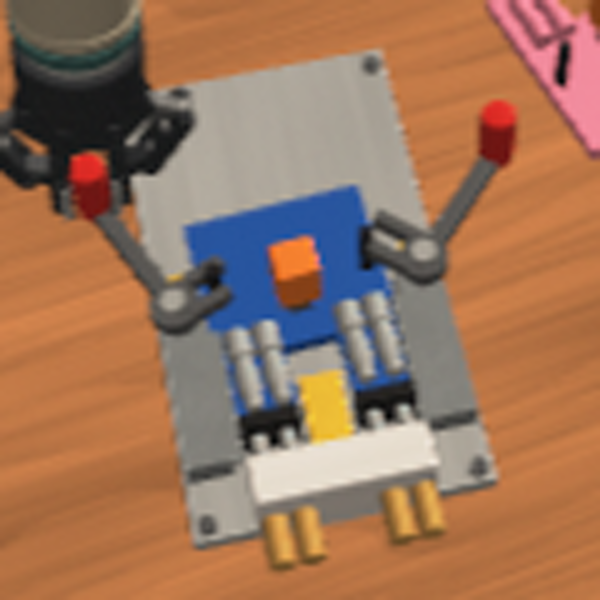

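The right lever bound at about 0.41 with the left at 0.76, so the cassette is cocked. I'll work the left one next.

Emit:
apply_moves(
  moves=[0.05,0,0.001,0,0,0,0,0.05,0,0,0,0,0,0,0.05,0,0,0,0,0,0,0.05,0,0,-0.015,0,0,0,0.05,0,0,-0.03,0,0,0,0.05,0,0,-0.03,0,0,0,0.05,0,0,-0.005,0,0,0,0.05,0,0,0,0,0,0],
)

```text
clock: 18.7
position: [0.4948, -0.1219, 0.1503]
ee_rot: [0.052, 0.995, -0.084, 0.011]
contact_force: [-0.5, -1.0, 0.6]
width: 0.05
```

Run:
```python
from h import *
show(); s,p,R=pose(); print(R.as_matrix()[:,2])
k=knob('l',.765);print(k)
plan([(*k,.14,-2.25,8)])
```

```text
t 18.7 p [ 0.4948 -0.1219  0.1503] dock [ -76.9 -109.5] psi -1.74 F [-0.5 -1.   0.6] M [ 0.03  0.01 -0.02] w 0.05 q [-0.31  0.22  1.8  -0.11  1.08  1.48]
[ 0.01412691 -0.10563435 -0.99430469]
[0.54097057 0.12934908]
-> (np.float64(0.5409705738130748), np.float64(0.12934907974402934), 0.14, -2.25) n 8 step 0.032
   [0.0005, -0.0319, -0.002, 0.011, -0.007, 0.064]
   [-0.0016, -0.0319, -0.0016, 0.011, -0.007, 0.064]
   [-0.0036, -0.0317, -0.0012, 0.011, -0.007, 0.064]
   [-0.0057, -0.0314, -0.0008, 0.011, -0.007, 0.064]
   [-0.0077, -0.031, -0.0004, 0.011, -0.007, 0.064]
   [-0.0096, -0.0305, 0.0, 0.011, -0.007, 0.064]
   [-0.0116, -0.0298, 0.0004, 0.011, -0.007, 0.064]
   [-0.0134, -0.029, 0.0009, 0.011, -0.007, 0.064]
```

Emit:
apply_moves(
  moves=[0.05,0,-0.03,-0.002,0.011,-0.007,0.064,0.05,-0.0015,-0.032,-0.0015,0.011,-0.007,0.064,0.05,-0.0035,-0.032,-0.001,0.011,-0.007,0.064,0.05,-0.0055,-0.0315,-0.001,0.011,-0.007,0.064,0.05,-0.0075,-0.031,0,0.011,-0.007,0.064,0.05,-0.0095,-0.0305,0,0.011,-0.007,0.064,0.05,-0.0115,-0.03,0,0.011,-0.007,0.064,0.05,-0.0135,-0.029,0.001,0.011,-0.007,0.064],
)

```text
clock: 19.37
position: [0.5442, 0.1363, 0.1376]
ee_rot: [-0.0, 0.937, -0.349, 0.001]
contact_force: [0.1, 0.1, 0.1]
width: 0.05
```

Run:
```python
from h import *
show(); s,p,R=pose(); print(R.as_matrix()[:,2])
k=knob('l',.765);print(k)
plan([(*k,.13,-2.25,2),(*k,.063,-2.25,3)])
```

```text
t 19.37 p [0.5442 0.1363 0.1376] dock [-66.4 153.1] psi -2.283 F [0.1 0.1 0.1] M [ 0.02 -0.06  0.  ] w 0.05 q [ 0.12  0.32  1.68 -0.    1.14  2.4 ]
[ 1.00569833e-03 -2.92614862e-04 -9.99999451e-01]
[0.54097057 0.12934908]
-> (np.float64(0.5409705738130748), np.float64(0.12934907974402934), 0.13, -2.25) n 2 step 0.0054
   [0.001, 0.0037, 0.0038, -0.0, -0.0, -0.016]
   [0.001, 0.0037, 0.0038, -0.0, -0.0, -0.016]
-> (np.float64(0.5409705738130748), np.float64(0.12934907974402934), 0.063, -2.25) n 3 step 0.0223
   [0.0, 0.0, 0.0223, 0.0, 0.0, 0.0]
   [0.0, 0.0, 0.0223, 0.0, 0.0, 0.0]
   [0.0, 0.0, 0.0223, 0.0, 0.0, 0.0]
```

Emit:
apply_moves(
  moves=[0.05,0,0.002,0,0,0,0,0.05,0.001,0.004,0.0035,0,0,-0.016,0.05,0.001,0.004,0.0035,0,0,-0.016,0.05,0,0,0.022,0,0,0,0.05,0,0,0.022,0,0,0,0.05,0,0,0.02,0,0,0,0.02,0,0,0,0,0,0,0.02,0,0,0,0,0,0],
)

```text
clock: 20.03
position: [0.5357, 0.1284, 0.0601]
ee_rot: [-0.0, 0.945, -0.328, -0.001]
contact_force: [0.8, 2.6, 1.5]
width: 0.0268
```

Run:
```python
from h import *
show(); s,p,R=pose(); print(qof('l',p))
```

```text
t 20.03 p [0.5357 0.1284 0.0601] dock [-73.6 144.1] psi -2.24 F [0.8 2.6 1.5] M [ 0.33 -0.1  -0.01] w 0.0268 q [0.11 0.39 1.8  0.   0.95 2.35]
(np.float64(0.716589491342096), np.float64(97.59803882336828))
```

Emit:
apply_moves(
  moves=[0.02,0,0.002,0,0,0,0,0.02,-0.001,0.005,0,0,0,0,0.02,-0.001,0.0055,0,0,0,0,0.02,-0.0005,0.0055,0,0,0,-0.02,0.02,0,0.0055,0,0,0,-0.05,0.02,0,0.0055,0,0,0,-0.055,0.02,0,0.0055,0,0,0,-0.055,0.02,0,0.0055,0,0,0,-0.055],
)

```text
clock: 20.7
position: [0.5114, 0.1, 0.06]
ee_rot: [-0.006, 0.978, -0.209, -0.0]
contact_force: [3.8, 5.8, -9.0]
width: 0.0231
```

Run:
```python
from h import *
show(); s,p,R=pose(); print(qof('l',p))
```

```text
t 20.7 p [0.5114 0.1    0.06  ] dock [-93.4 112.3] psi -1.991 F [ 3.8  5.8 -9. ] M [ 0.23 -0.05  0.09] w 0.0231 q [0.05 0.35 1.87 0.02 0.92 2.03]
(np.float64(0.333077880519954), np.float64(98.86740351363369))
```

Emit:
apply_moves(
  moves=[0.02,0,0.0055,0,0,0,-0.055,0.02,0,0.0055,0,0,0,-0.055,0.02,0,0.0055,0,0,0,-0.055,0.02,0,0.005,0,0,0,-0.05,0.02,0,0.005,0,0,0,-0.05,0.02,0,0.004,0,0,0,-0.03,0.02,0,0.003,0,0,0,0,0.02,0,0.003,0,0,0,0],
)

```text
clock: 21.37
position: [0.501, 0.0665, 0.0598]
ee_rot: [-0.011, 0.998, -0.055, 0.002]
contact_force: [2.6, 9.4, -9.1]
width: 0.0231
```

Run:
```python
from h import *
show(); s,p,R=pose(); print(qof('l',p))
d=imaging.get_image("scene"); np.savez("pics/s11.npz",**d)
for s_,c,m in comps(d,'red'):
    if 30<s_[4]<100 : w=ray(d,c[0],c[1],.078);print(s_,c.round(1),qof('l',w),qof('r',w))
x0,y0,w,h=(170,160,120,120)
cv2.imwrite("pics/s11c.png",cv2.resize(d['image'][y0:y0+h,x0:x0+w,::-1],None,fx=5,fy=5,interpolation=cv2.INTER_CUBIC))
```

```text
t 21.37 p [0.501  0.0665 0.0598] dock [-98.8  77.7] psi -1.68 F [ 2.6  9.4 -9.1] M [ 0.51 -0.28  0.25] w 0.0231 q [-0.02  0.33  1.91  0.03  0.9   1.64]
(np.float64(-0.022957370988126904), np.float64(98.79940499230297))
[243 178   8  12  75] [246.9 183. ] (np.float64(-0.01770181462968124), np.float64(95.48408569906402)) (np.float64(-1.0281354696302651), np.float64(184.8684980244117))
[190 188   8  13  70] [193.4 193.7] (np.float64(-1.090585057089419), np.float64(200.44064378868234)) (np.float64(0.18960483552264898), np.float64(94.28660493679051))
```

View pics/s11c.png

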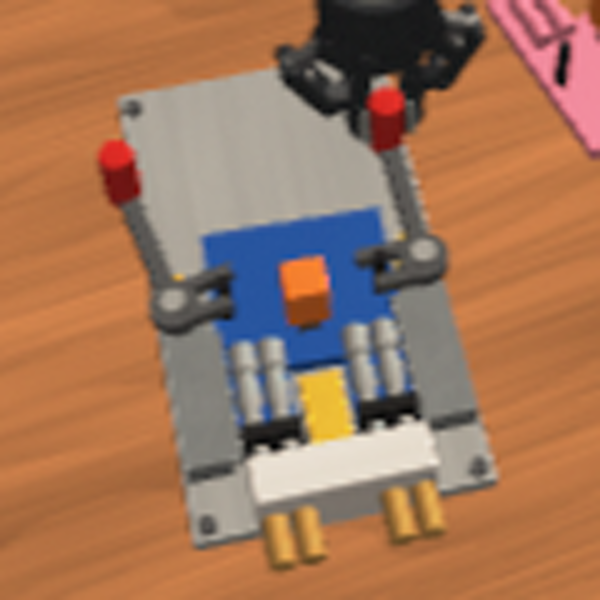

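Left ≈ -0.02 and right ≈ 0.19, with the force still low. Continue the left one until it stops.

Emit:
apply_moves(
  moves=[0.02,0,0.004,0,0,0,-0.03,0.02,0,0.004,0,0,0,-0.04,0.02,0,0.004,0,0,0,-0.04,0.02,0,0.004,0,0,0,-0.04,0.02,0,0.003,0,0,0,-0.03,0.02,0,0.003,0,0,0,0,0.02,0,0.003,0,0,0,0,0.02,0,0.003,0,0,0,0],
)

```text
clock: 22.08
position: [0.5008, 0.0549, 0.0598]
ee_rot: [-0.028, 0.999, 0.032, 0.007]
contact_force: [2.2, 17.0, -6.8]
width: 0.0235
```

Run:
```python
from h import *
show(); s,p,R=pose(); print(qof('l',p))
d=imaging.get_image("scene"); np.savez("pics/s12.npz",**d)
for s_,c,m in comps(d,'red'):
    if 30<s_[4]<100 : w=ray(d,c[0],c[1],.078);print(s_,c.round(1),qof('l',w),qof('r',w))
```

```text
t 22.08 p [0.5008 0.0549 0.0598] dock [-97.2  66.2] psi -1.506 F [ 2.2 17.  -6.8] M [ 0.32 -0.25 -0.05] w 0.0235 q [-0.07  0.33  1.92  0.07  0.89  1.39]
(np.float64(-0.1409457557628457), np.float64(98.13443236274401))
[240 179   8  12  72] [243.7 183.9] (np.float64(-0.13379581875953256), np.float64(95.2556245483918)) (np.float64(-1.0008252267814666), np.float64(174.94986050442915))
[192 187   8  13  69] [195.8 192.9] (np.float64(-1.06511052482115), np.float64(193.95528202675752)) (np.float64(0.10267090251168796), np.float64(94.4507782323839))
```

Emit:
apply_moves(
  moves=[0.05,0,0,0,0,0,0,0.05,0,0,0,0,0,0,0.05,0,0,-0.015,0,0,0,0.05,0,0,-0.03,0,0,0,0.05,0,0,-0.03,0,0,0,0.05,0,0,-0.005,0,0,0.03,0.05,0,0,0,0,0,0.04,0.05,0,0,0,0,0,0.04],
)

```text
clock: 22.8
position: [0.5016, 0.046, 0.1513]
ee_rot: [-0.026, 0.999, -0.024, 0.011]
contact_force: [0.2, 0.9, -0.2]
width: 0.0502
```

Run:
```python
from h import *
show(); s,p,R=pose(); print(R.as_matrix()[:,2])
d=imaging.get_image("scene"); np.savez("pics/s13.npz",**d)
for s_,c,m in comps(d,'red'):
    if 30<s_[4]<100 : w=ray(d,c[0],c[1],.078);print(s_,c.round(1),qof('l',w),qof('r',w))
x0,y0,w,h=(170,160,120,120)
cv2.imwrite("pics/s13c.png",cv2.resize(d['image'][y0:y0+h,x0:x0+w,::-1],None,fx=5,fy=5,interpolation=cv2.INTER_CUBIC))
k=knob('r',.1);print(k)
plan([(*k,.135,-1.65,6)])
```

```text
t 22.8 p [0.5016 0.046  0.1513] dock [-95.1  57.5] psi -1.619 F [ 0.2  0.9 -0.2] M [-0.04  0.07 -0.02] w 0.0502 q [-0.09  0.22  1.8   0.06  1.11  1.51]
[ 0.02330304  0.05202942 -0.99837363]
[242 178   7  13  63] [244.9 183.5] (np.float64(-0.08813292001948252), np.float64(95.53277609054166)) (np.float64(-1.0102193326845965), np.float64(178.98528280638126))
[192 187   8  13  69] [195.8 192.9] (np.float64(-1.06511052482115), np.float64(193.95528202675752)) (np.float64(0.10267090251168796), np.float64(94.4507782323839))
[ 0.48033808 -0.09946046]
-> (np.float64(0.48033808173551035), np.float64(-0.09946046428486882), 0.135, -1.65) n 6 step 0.0246
   [-0.0024, 0.0245, 0.0014, -0.009, -0.003, 0.005]
   [-0.0023, 0.0245, 0.0016, -0.009, -0.003, 0.005]
   [-0.0021, 0.0245, 0.0018, -0.009, -0.003, 0.005]
   [-0.002, 0.0245, 0.0021, -0.009, -0.003, 0.005]
   [-0.0019, 0.0245, 0.0023, -0.009, -0.003, 0.005]
   [-0.0018, 0.0245, 0.0025, -0.009, -0.003, 0.005]
```

View pics/s13c.png

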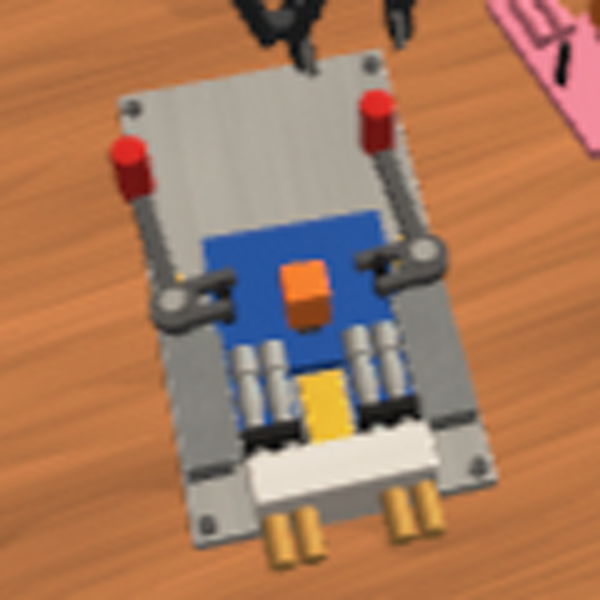

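Emit:
apply_moves(
  moves=[0.05,-0.0025,0.0245,0.001,-0.009,-0.003,0.005,0.05,-0.0025,0.0245,0.001,-0.009,-0.003,0.005,0.05,-0.002,0.0245,0.001,-0.009,-0.003,0.005,0.05,-0.002,0.0245,0.001,-0.009,-0.003,0.005,0.05,-0.002,0.0245,0.002,-0.009,-0.003,0.005,0.05,-0.002,0.022,0.002,-0.009,-0.003,0.005,0.05,0,0,0,0,0,0,0.05,0,0,0,0,0,0],
)

```text
clock: 23.52
position: [0.4801, -0.108, 0.1455]
ee_rot: [0.005, 0.999, -0.037, 0.007]
contact_force: [-0.6, 0.7, 0.2]
width: 0.0496
```

Run:
```python
from h import *
show(); s,p,R=pose()
k=knob('r',.1);print(k)
plan([(*k,.12,-1.65,2),(*k,.063,-1.65,3)])
```

```text
t 23.52 p [ 0.4801 -0.108   0.1455] dock [-93.5 -98. ] psi -1.644 F [-0.6  0.7  0.2] M [-0.01 -0.01 -0.03] w 0.0496 q [-0.36  0.21  1.82 -0.01  1.09  1.29]
[ 0.48033808 -0.09946046]
-> (np.float64(0.48033808173551035), np.float64(-0.09946046428486882), 0.12, -1.65) n 2 step 0.0134
   [-0.0004, -0.0044, 0.0127, 0.005, -0.007, 0.003]
   [-0.0003, -0.0043, 0.0127, 0.005, -0.007, 0.003]
-> (np.float64(0.48033808173551035), np.float64(-0.09946046428486882), 0.063, -1.65) n 3 step 0.019
   [0.0, 0.0, 0.019, 0.0, 0.0, 0.0]
   [0.0, 0.0, 0.019, 0.0, 0.0, 0.0]
   [0.0, 0.0, 0.019, 0.0, 0.0, 0.0]
```

Emit:
apply_moves(
  moves=[0.05,0,-0.0045,0.0125,0.005,-0.007,0.003,0.05,0,-0.0045,0.0125,0.005,-0.007,0.003,0.05,0,0,0.019,0,0,0,0.05,0,0,0.019,0,0,0,0.05,0,0,0.016,0,0,0,0.02,0,0,0,0,0,0,0.02,0,0,0,0,0,0,0.02,0,0,0,0,0,0],
)

```text
clock: 24.18
position: [0.4808, -0.0919, 0.06]
ee_rot: [-0.002, 0.999, -0.036, -0.002]
contact_force: [-1.2, -3.4, 1.7]
width: 0.0231
```

Emit:
apply_moves(
  moves=[0.02,0,-0.003,0,0,0,0.02,0.02,0,-0.004,0,0,0,0.04,0.02,0,-0.004,0,0,0,0.04,0.02,0,-0.004,0,0,0,0.04,0.02,0,-0.003,0,0,0,0.03,0.02,0,-0.003,0,0,0,0,0.02,0,-0.003,0,0,0,0,0.02,0,-0.003,0,0,0,0],
)

```text
clock: 24.85
position: [0.4839, -0.0768, 0.06]
ee_rot: [0.012, 0.993, -0.118, -0.003]
contact_force: [-3.3, -14.9, -6.5]
width: 0.0232
```

```bash
cat >> h.py <<'E'
def levers(tag,crop=True):
    d=imaging.get_image("scene"); np.savez(f"pics/{tag}.npz",**d)
    for s_,c,m in comps(d,'red'):
        if 30<s_[4]<110 and 150<c[0]<300 and 150<c[1]<230:
            w=ray(d,c[0],c[1],.078); L='l' if w2d(w)[1]>0 else 'r'; print(L,c.round(1),qof(L,w))
    for s_,c,m in comps(d,'orange'):
        if 200<c[0]<250: print('grip centroid',c.round(1),w2d(ray(d,*c,.07)).round(1))
    x0,y0,w,h=(170,160,120,120)
    if crop: cv2.imwrite(f"pics/{tag}.png",cv2.resize(d['image'][y0:y0+h,x0:x0+w,::-1],None,fx=5,fy=5,interpolation=cv2.INTER_CUBIC))
E
python3 - <<'E'
from h import *
show(); s,p,R=pose(); print(qof('r',p)); levers('s14')
E
```

```text
t 24.85 p [ 0.4839 -0.0768  0.06  ] dock [-94.4 -66.6] psi -1.807 F [ -3.3 -14.9  -6.5] M [-1.07  0.15 -0.13] w 0.0232 q [-0.28  0.32  1.93 -0.03  0.9   1.55]
(np.float64(-0.14139714006900797), np.float64(95.32996325530614))
l [244.9 183.5] (np.float64(-0.08813292001948252), np.float64(95.53277609054166))
r [203.1 191.6] (np.float64(-0.14629827132726891), np.float64(94.99170412412994))
grip centroid [230.2 217. ] [12.5  1.6]
```

View pics/s14.png

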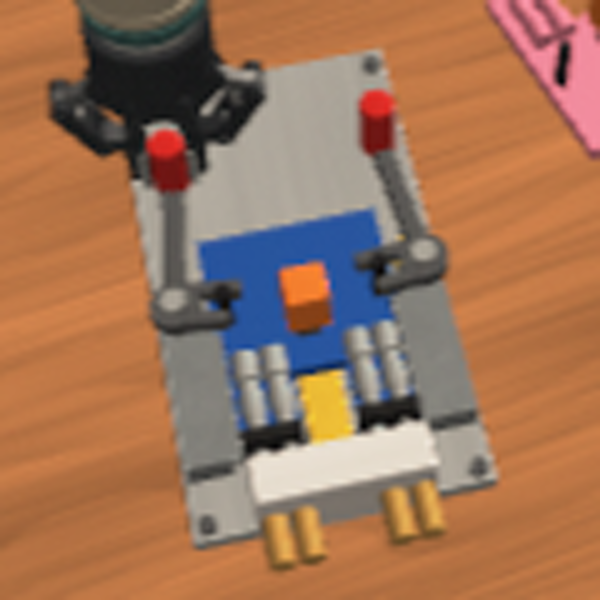

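Right is now -0.146 at 15 N and left is -0.09. Go back to the left lever to even them up.

Emit:
apply_moves(
  moves=[0.05,0,0,0,0,0,0,0.05,0,0,0,0,0,0,0.05,0,0,-0.015,0,0,0,0.05,0,0,-0.03,0,0,0,0.05,0,0,-0.03,0,0,0,0.05,0,0,-0.005,0,0,-0.05,0.05,0,-0.02,0,0,0,-0.05,0.05,0,-0.02,0,0,0,-0.05],
)

```text
clock: 25.57
position: [0.4937, -0.0343, 0.148]
ee_rot: [0.011, 0.999, -0.042, 0.001]
contact_force: [1.1, 0.6, 0.4]
width: 0.0498
```

Run:
```python
from h import *
show(); s,p,R=pose(); levers('s15')
d=dict(np.load('pics/s15.npz'))
k=knob('l',-.09)
plan([(*k,.13,-1.6,4)])
```

```text
t 25.57 p [ 0.4937 -0.0343  0.148 ] dock [-91.  -23.1] psi -1.655 F [1.1 0.6 0.4] M [ 0.01 -0.03 -0.04] w 0.0498 q [-0.19  0.22  1.8  -0.02  1.11  1.47]
l [244.9 183.5] (np.float64(-0.08813292001948252), np.float64(95.53277609054166))
r [202.  191.8] (np.float64(-0.10779287810048464), np.float64(94.35725346874246))
grip centroid [230.3 216.9] [12.2  1.9]
-> (np.float64(0.504141242488323), np.float64(0.05971535046441711), 0.13, -1.6) n 4 step 0.0232
   [0.0007, -0.0229, 0.004, 0.005, -0.0, -0.013]
   [0.001, -0.0228, 0.0041, 0.005, -0.0, -0.013]
   [0.0013, -0.0228, 0.0043, 0.005, -0.0, -0.013]
   [0.0016, -0.0228, 0.0044, 0.005, -0.0, -0.013]
```

View pics/s15.png

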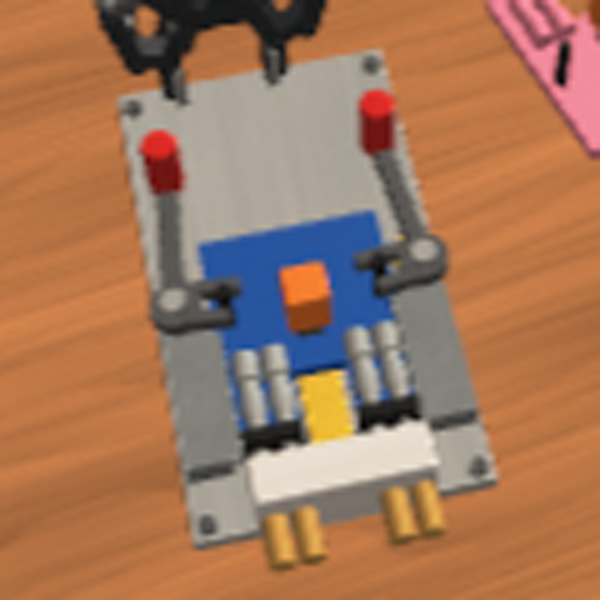

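Both levers settle at about -0.09 and -0.11. I'll check the seal face from above with the wrist camera.

Run:
```python
from h import *
k=d2w(-15,0)
plan([(*k,.125,-1.7198,5)])
```

```text
-> (np.float64(0.5722661996751283), np.float64(-0.022773260697379026), 0.125, -1.7198) n 5 step 0.0164
   [0.0155, -0.003, 0.0046, 0.004, -0.001, 0.014]
   [0.0154, -0.0032, 0.0046, 0.004, -0.001, 0.014]
   [0.0154, -0.0034, 0.0046, 0.004, -0.001, 0.014]
   [0.0154, -0.0036, 0.0046, 0.004, -0.001, 0.014]
   [0.0153, -0.0037, 0.0046, 0.004, -0.001, 0.014]
```

Emit:
apply_moves(
  moves=[0.05,0.0155,-0.003,0.004,0.004,-0.001,0.014,0.05,0.0155,-0.003,0.004,0.004,-0.001,0.014,0.05,0.0155,-0.0035,0.004,0.004,-0.001,0.014,0.05,0.0155,-0.0035,0.004,0.004,-0.001,0.014,0.05,0.0155,-0.0035,0.004,0.004,-0.001,0.014,0.05,0,0,0,0,0,0,0.05,0,0,0,0,0,0,0.05,0,0,0,0,0,0],
)

```text
clock: 26.28
position: [0.579, -0.0182, 0.1299]
ee_rot: [-0.003, 0.997, -0.076, 0.002]
contact_force: [0.4, -1.0, 0.3]
width: 0.05
```

Run:
```python
from h import *
show()
d=imaging.get_image("wrist"); np.savez("pics/w16.npz",**d)
cv2.imwrite("pics/w16.png",d['image'][:,:,::-1])
```

```text
t 26.28 p [ 0.579  -0.0182  0.1299] dock [-9.   5.5] psi -1.723 F [ 0.4 -1.   0.3] M [-0.07  0.    0.04] w 0.05 q [-0.15  0.35  1.65  0.01  1.13  1.57]
```

View pics/w16.png

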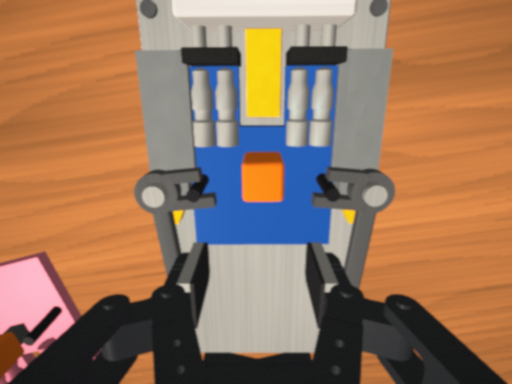

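The wrist view from above shows the cassette squarely in the dock. The plate front (row 66) lies against the black face, the slot end is at row 126, and the rib end is at row 118.

Run:
```python
from h import *
for n in ['w8','w16']:
    d=dict(np.load(f'pics/{n}.npz'))
    im=cv2.cvtColor(d['image'],cv2.COLOR_RGB2HSV)
    cc=257 if n=='w8' else 263
    col=d['image'][60:200,cc-4:cc+5].mean(1).astype(int)
    if n=='w16':
        for r in range(48,75): print(r,d['image'][r,210:216].mean(0).astype(int), d['image'][r,308:314].mean(0).astype(int)) if False else None
    print(n,[(60+i,tuple(c.tolist())) for i,c in enumerate(col) if 45<i<72])
d=dict(np.load('pics/w16.npz'))
rib=w2d(ray(d,263,118,.030));sl=w2d(ray(d,263,126,.024));
print('rib',rib,'slot',sl,'gap',rib[0]-sl[0])
print('plate rear',w2d(ray(d,263,243.5,.024)),'block',w2d(ray(d,263,162,.08)),w2d(ray(d,263,0,0)))
print('face top front low edge',w2d(ray(d,211,66,.03)))
d=dict(np.load('pics/w8.npz'))
print('w8 rib',w2d(ray(d,257,118,.030)),'face',w2d(ray(d,170,60,.03)), 'rear/slot',w2d(ray(d,257,182,.024)))
```

```text
w8 [(106, (252, 221, 23)), (107, (252, 221, 22)), (108, (252, 222, 23)), (109, (252, 221, 23)), (110, (252, 221, 21)), (111, (252, 221, 22)), (112, (252, 221, 22)), (113, (252, 221, 23)), (114, (251, 221, 22)), (115, (251, 221, 22)), (116, (251, 220, 27)), (117, (248, 215, 57)), (118, (235, 202, 111)), (119, (212, 192, 157)), (120, (198, 190, 175)), (121, (196, 190, 178)), (122, (196, 190, 177)), (123, (196, 190, 178)), (124, (196, 190, 178)), (125, (196, 190, 178)), (126, (196, 190, 177)), (127, (196, 190, 177)), (128, (196, 190, 177)), (129, (196, 190, 177)), (130, (196, 191, 178)), (131, (196, 190, 178))]
w16 [(106, (248, 213, 20)), (107, (248, 213, 19)), (108, (248, 212, 21)), (109, (249, 212, 20)), (110, (248, 212, 21)), (111, (249, 212, 21)), (112, (249, 213, 22)), (113, (249, 212, 21)), (114, (248, 211, 21)), (115, (248, 211, 36)), (116, (241, 203, 80)), (117, (217, 185, 130)), (118, (191, 180, 160)), (119, (189, 182, 170)), (120, (189, 183, 171)), (121, (189, 183, 171)), (122, (189, 183, 171)), (123, (185, 180, 169)), (124, (165, 162, 156)), (125, (112, 117, 131)), (126, (57, 83, 135)), (127, (40, 88, 166)), (128, (41, 95, 181)), (129, (41, 96, 184)), (130, (41, 97, 184)), (131, (41, 97, 184))]
rib [54.30803335 -0.78077123] slot [47.54863654 -0.88061741] gap 6.759396815049563
plate rear [-57.35956677  -1.21106102] block [31.15864219 -0.19906141] [140.83724738  -0.90099438]
face top front low edge [91.65688519 37.51359082]
w8 rib [55.34184945 -1.01663487] face [81.76047318 39.78369059] rear/slot [20.33836056 -1.07732405]
```

The gap from rib to slot is about 7 mm, and fully bottomed should give 8 mm. The face moved from x≈82 to 92 mm, so it is pressed back about 10 mm. I'll retract and do a final check.

Emit:
apply_moves(
  moves=[0.05,0,0,-0.02,0,0,0,0.05,0,0,-0.02,0,0,0,0.05,0,0,-0.03,0,0,0,0.05,0,0,-0.03,0,0,0,0.05,0,0,-0.02,0,0,0,0.05,0,0,0,0,0,0,0.05,0,0,0,0,0,0,0.05,0,0,0,0,0,0],
)

```text
clock: 27.0
position: [0.5701, -0.0188, 0.2543]
ee_rot: [-0.003, 0.997, -0.077, -0.003]
contact_force: [-0.3, 0.5, -0.5]
width: 0.0503
```

Run:
```python
from h import *
show(); levers('s17')
d=dict(np.load('pics/s17.npz')); d0=dict(np.load('pics/scene0.npz'))
diff=cv2.absdiff(d['image'],d0['image']).max(2); 
for nm,(x,y) in {'elbow':(102,205),'gauge':(110,248),'jar':(110,283),'mallet':(345,137)}.items():
    print(nm,(diff[y-22:y+22,x-28:x+28]>40).sum())
d=imaging.get_image("wrist"); np.savez("pics/w17.npz",**d); cv2.imwrite("pics/w17.png",d['image'][:,:,::-1])
```

```text
t 27.0 p [ 0.5701 -0.0188  0.2543] dock [-17.8   3.6] psi -1.725 F [-0.3  0.5 -0.5] M [ 0.03 -0.07  0.04] w 0.0503 q [-0.16  0.26  1.47  0.01  1.42  1.57]
l [244.9 183.5] (np.float64(-0.08813292001948252), np.float64(95.53277609054166))
r [202.  191.8] (np.float64(-0.10779287810048464), np.float64(94.35725346874246))
grip centroid [230.3 217. ] [12.5  2. ]
elbow 0
gauge 0
jar 0
mallet 0
```

View pics/w17.png

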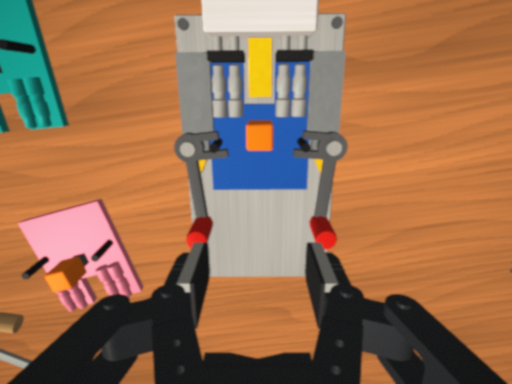

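The cassette sits square against the black face (row 57), both knobs are swung in at (200,232) and (322,232), and everything is at rest.

```bash
python3 -c "
from rig import workorder
print(workorder.sign_off())"
```

```text
the job is handed in; nothing more can be done
None
```

The cassette is back in the dock with its steel tips leading, both levers are swung in, and the job was handed in at about 27 s of the 72 s allowed. The sign-off gives no verdict, so the results below are from my own camera measurements.

**What I did:** I swung both levers out to their stops (about 0.87), which pried the cassette roughly 12 mm back. I then drew it out along the rails, turned it half round and slid it in until the pins met the forks (6.5 N). Right, left, then right again, I worked the levers in.

**Final checks:**
- **Levers:** left is at about -0.09 rad and right at about -0.11 rad. Neither changed in the last views, and the robot is clear of everything.
- **Seal face:** it is pressed back about 10 mm, having moved from x ≈ 82 to 92 mm. The gap between rib and slot was about 7 mm, against the 8 mm expected when bottomed, so these agree within about 1–2 mm.
- **Bystanders:** the scene image shows no change around the elbow, gauge, jar or mallet.

**What did not go smoothly:**
- **Half turn:** the arm drifted about 90 mm back, sank a little and tilted about 0.1 rad. The forces suggest the cassette lightly touched the dock edge or bench. I corrected this before inserting it.
- **Binding:** the right lever jammed at about 0.41 rad. The last reading on it was 28 N. Working the left lever freed it.
- **Spring-back:** each lever moved back about 0.04 rad when I let go, then stayed put.

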